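Set the stop collar to the blue fork gauge

TASK

Set the stop stand's knurled collar to the height of the blue gauge: slide the blue fork gauge flat between the stand's rails until its slot is fully home against the threaded rod, then spin the collar down until its brass ring nips the gauge and has drawn the sprung rod up about 2 mm, without ever bearing hard on the gauge. Let go and leave it nipped, and leave the yellow and red gauges where they lie.

Things in the scene. Friction and masses are not known exactly. Their poses are not given: they have to be found in the camera images.
- stand: Stop stand fixed to the bench: green cast foot 132 x 94 mm, 20 mm high; a vertical threaded rod, 16 mm diameter, rises to z = 108 to 112 mm. Origin on the rod axis at bench level, z up. Two guide rails run along x, from x = -28 to 20 mm, 8 mm high above the foot, 44 mm apart inside, flared to about 58 mm apart at x = -40 mm. Gauges slide in from -x, moving along +x. The foot ends at x = -70 mm.
- seat (a point): Flat top of the stand's foot on the rod axis, where the gauge stands (20 mm above the bench); axes as the stand's.
- nut: Knurled aluminium collar on the rod, 44 mm diameter, 26 mm high; origin at its centre on the rod axis; this frame rises and falls with it but does not turn. Under it a solid brass ring, 37 mm diameter, turns with it; its flat underside is 19 to 24 mm below the collar's centre (differs each time, not measured), at the start 4 to 14 mm above the top of the blue gauge once seated.
- collar (a joint): Turn of the collar on the rod, rad, 0 at the start, negative clockwise from above. Clockwise lowers it, 24 mm a turn (3.8 mm a rad), 26 mm at most; friction 0.06 N m, stays where left. The rod is sprung in the foot: once the ring bears on a gauge the collar stops sinking, turns stiffer, and draws the rod up instead, at about 2.5 N plus 4 N per mm, over 5 mm.
- gauge_blue: Blue fork gauge, loose, 0.2 kg, 30 mm high, lying flat. Origin on its underside, on the rod axis when fully home; z up. Block 40 mm wide (y), x = -45 to 18 mm, with a 22 mm wide slot open to +x, its flat end at x = -8 mm. Home: underside on the foot, slot end on the rod, its x along the stand's x.
- blue_handle (a point): Middle of the blue gauge's grip, 95 mm to -x of its origin and 19 mm above its underside. The bare aluminium handle runs from x = -45 to -120 mm of the gauge, 24 mm wide (y), 22 mm deep, top flush with the gauge's top (z = 8 to 30 mm). Grip it on its two y faces.
- gauge_yellow: Yellow fork gauge, loose, like the blue one but 22 mm high; origin likewise. Not needed: leave it.
- gauge_red: Red fork gauge, loose, like the blue one but 40 mm high; origin likewise. Not needed: leave it.
There are look-alikes about, which are no part of the job. There is more than one size of the stand; the job needs the smallest.

How it is judged:
By the outcome, as a careful person would: the job done as asked, in the order asked, and still so for the second after the job is handed in, with the robot touching nothing.
It also fails if it takes over 72 s, if anything falls off the work surface, if the arm or the gripper's body presses on something with over 40 N, if the wrist force passes 120 N, or if a joint passes its speed limit or range.

ROBOT

A 6-joint arm with a two-finger parallel gripper is mounted at the origin on the work surface. World frame = base frame: x ahead of the robot, y to its left, z up, the work surface at z = 0. Lengths are in m, angles in rad, forces in N, time in s.
With the tool pointing down it reaches from about 0.25 to 0.725 m from the base axis. Payload 4 kg.
Tool frame: the origin (TCP) lies at the very end of the fingers, on their centre line; the grasp point (between the pads) lies 19 mm behind it; x points along the fingers, z is the direction in which the jaws open and shut, and the axes are right-handed (so a half turn about x gives the same grasp; the last joint's range is limited). The gripper opens to 85 mm and grips with 20 to 120 N. Pads are 22 mm wide; open, the fingers measure 114 mm over their backs; the gripper's body (76 mm by 85 mm) begins 54 mm behind the grasp point. The pads swing forward as they close: fully open they stand 13 mm farther back than shut.
Start: joints at [1.227, 0.241, 0.005, 1.335, 0, 1.571], TCP at [0.169, 0.471, 0.231] pointing down, gripper open.
Joint ranges: [-2.72, 2.72], [-1.05, 1.87], [-1.09, 1.28], [-1.99, 2.15], [-1.42, 1.44], [-3.14, 3.14]. Speed limits (rad/s): [2.79, 2.79, 3.14, 3.14, 3.14, 3.14].

INTERFACE

Orientations are given as a unit quaternion [x, y, z, w].
In Python, from workcell import bot gives the robot as it stands.
- The arm moves only by the tool step_arm, never from a script. Its argument "series" is a list of rows, each an object of numbers: "x", "y", "z": the shift along the world's x, y, z in cm; "twist": the turn about the world's z in degrees; "jaw": the finger opening in cm, from 0 to 8.54. In form: [{"x": .., "y": .., "z": .., "twist": .., "jaw": ..}, ...]. A call has 1 to 10 rows; each row is the pose to reach, as a shift and turn from the pose measured when the call began; what a row does not reach only later rows make up. A row lasts 1/12 s, in which the tool goes at most 41.7 mm and 7.16 degrees, less where a joint would pass 70% of its speed; a pose out of reach is approached as far as the arm can. A call with a gripper value outside its range is refused whole. The fingers move at their own pace and stop on an object; the grip force is fixed at half the most. Time passes only in rows, so rows that repeat a pose let the fingers close. It gives the time, the measured TCP pose, the force and the opening at its end, in the units of the state.
- bot.get_obs(): the state, without advancing time (a new reading comes with each control period).
- bot.camera(name): name is "scene" or "side" or "wrist"; returns (picture, depth): 480x640x3 uint8, red, green, blue; 480x640 float32, m along the optical axis (not along the pixel's ray), 0 where there is no reading.
- bot.camera_info(name): a dict with "camera_matrix" (3x3 intrinsics, pixels), "D" ([k1, k2, p1, p2, k3] as OpenCV has them; the pictures are not rectified), "R" (3x3) and "t" (3): a world point X has camera coordinates R X + t; the wrist camera has in their place "mount" (4x4, takes a point from camera to tool coordinates, whose origin is the TCP and whose axes are the tool frame's). Camera axes: x right, y down, z forward; pixel columns grow to the right and rows downward; lengths in m; the calibration is good to about 2 mm. A picture is of the moment at which its call begins: read the wrist's pose just before it. camera_info takes no time and is no camera call.
- bot.job_done(): hands the job in, once; it reports no verdict.
The state is a dict: "clock": time; "joint_pos": joint angles; "joint_vel": joint speeds; "tau": joint torques, N m; "eef_pos": TCP position; "tool_rot": TCP orientation; "ft_force": force on the tool from outside, world axes, zero at the start; "ft_torque": the same for the moment, N m; "grip_width": finger opening in m.
Only numpy, scipy, OpenCV 4.12 (cv2) and the standard library are available. Lean on these libraries where they do the work, as an engineer would, in place of code of your own. Each camera call takes 0.05 s, during which the arm holds its last target.

## Working session

There is one attempt and no reset: what is moved stays moved. The work goes in short steps, Python scripts to look and compute and a tool call to move; the robot and the scene stay as the last step left them, time stands still between calls to the robot, and variables do not carry over. Pictures are saved under pics/ and viewed, and the job is handed in when it is done.

Besides the shell and the picture viewer there is one more tool, called after "Call:" in YAML: its name, and indented under it one key for each argument. step_arm: Moves the arm, as the interface text tells. Its arguments: {"type":"object","properties":{"series":{"type":"array","items":{"type":"object","properties":{"x":{"type":"number"},"y":{"type":"number"},"z":{"type":"number"},"twist":{"type":"number"},"jaw":{"type":"number"}}}}},"required":["series"]}

```bash
mkdir -p pics; ls
python3 - <<'E'
from workcell import bot
import cv2, numpy as np
for n in ("scene","side","wrist"):
    p,d=bot.camera(n); cv2.imwrite(f"pics/{n}0.png",p[:,:,::-1]); np.savez(f"{n}0.npz",p=p,d=d)
    i=bot.camera_info(n); print(n,{k:np.round(v,4).tolist() for k,v in i.items() if k in("camera_matrix","D","R","t","mount")})
o=bot.get_obs(); print(o)
E
```

```text
pics
scene {'camera_matrix': [[501.6366, 0.0, 324.9775], [0.0, 501.6366, 249.1053], [0.0, 0.0, 1.0]], 'D': [0.0124, 0.0, 0.0, 0.0, 0.0], 'R': [[-0.3623, 0.9319, -0.018], [0.7048, 0.2612, -0.6595], [-0.6099, -0.2516, -0.7515]], 't': [0.1623, -0.2765, 1.2911]}
side {'camera_matrix': [[477.3687, 0.0, 313.7192], [0.0, 477.3687, 239.3765], [0.0, 0.0, 1.0]], 'D': [-0.0395, 0.0, 0.0, 0.0, 0.0], 'R': [[0.8975, -0.4409, 0.0098], [-0.2702, -0.5674, -0.7778], [0.3485, 0.6955, -0.6284]], 't': [-0.4292, 0.2082, 0.9663]}
wrist {'camera_matrix': [[356.5461, 0.0, 318.0393], [0.0, 356.5461, 241.4425], [0.0, 0.0, 1.0]], 'D': [-0.0043, 0.0, 0.0, 0.0, 0.0], 'mount': [[0.0001, -0.3063, 0.9519, -0.1416], [0.001, -0.9519, -0.3063, 0.0779], [1.0, 0.0009, 0.0002, -0.0002], [0.0, 0.0, 0.0, 1.0]]}
{'clock': 0.15, 'joint_pos': array([ 1.22701362e+00,  2.41214951e-01,  4.01411502e-03,  1.33517171e+00,
       -3.33556721e-05,  1.57081193e+00]), 'joint_vel': array([-3.94188585e-04, -1.27647685e-03,  4.78585219e-03, -2.18688987e-03,
       -5.48789732e-05, -1.49605116e-03]), 'tau': array([-1.00018129e-03, -3.72636580e+01,  2.52638161e+01,  1.24051093e-02,
       -2.86059901e-05,  1.51282315e-06]), 'eef_pos': array([0.16837415, 0.47029061, 0.23062245]), 'tool_rot': array([-0.40743431,  0.57860642,  0.40677332,  0.57770871]), 'ft_force': array([-0.02342737,  0.45167913, -0.37067719]), 'ft_torque': array([-0.0032499 , -0.02014246, -0.00136578]), 'grip_width': 0.08531858612006889}
```

View pics/scene0.png

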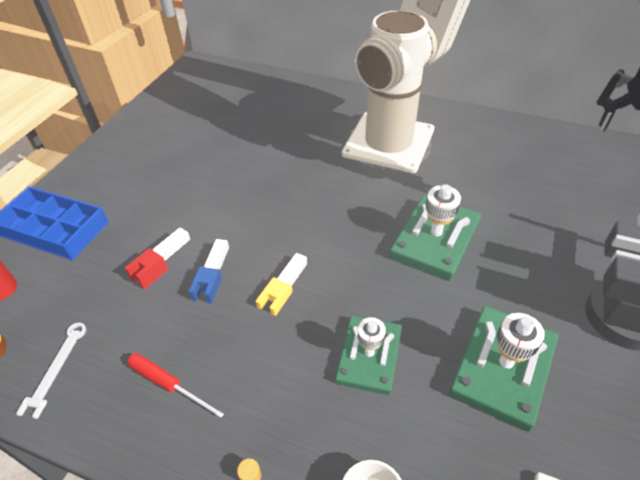

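View pics/side0.png

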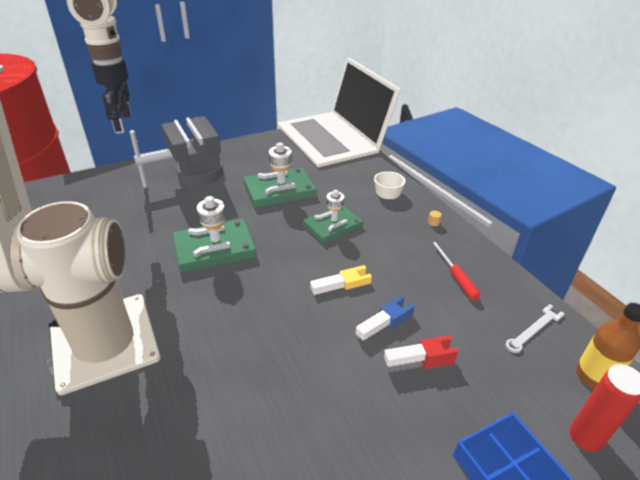

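View pics/wrist0.png

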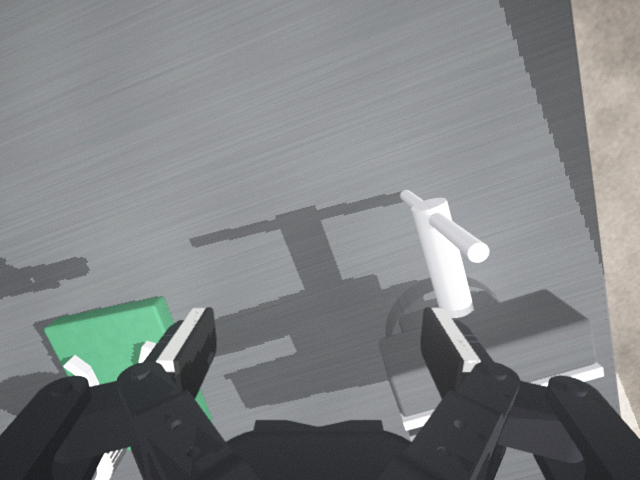

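```bash
cat > h.py <<'E'
import numpy as np, cv2
from workcell import bot
from scipy.spatial.transform import Rotation as Ro
def cam(n,obs=None):
    i=bot.camera_info(n);K=np.array(i["camera_matrix"]);D=np.array(i["D"])
    if "R" in i: R=np.array(i["R"]);t=np.array(i["t"])
    else:
        M=np.array(i["mount"]);T=np.eye(4);T[:3,:3]=Ro.from_quat(obs["tool_rot"]).as_matrix();T[:3,3]=obs["eef_pos"]
        W=np.linalg.inv(T@M);R=W[:3,:3];t=W[:3,3]
    return K,D,R,t
def rays(c,uv):
    K,D,R,t=c
    n=cv2.undistortPoints(np.asarray(uv,float).reshape(-1,1,2),K,D).reshape(-1,2)
    d=np.c_[n,np.ones(len(n))]@R
    return -R.T@t,d
def plane(c,uv,z):
    o,d=rays(c,uv);return o+d*((z-o[2])/d[:,2])[:,None]
def proj(c,X):
    K,D,R,t=c
    return cv2.projectPoints(np.asarray(X,float).reshape(-1,3),cv2.Rodrigues(R)[0],t,K,D)[0].reshape(-1,2)
def cloud(c,d):
    h,w=d.shape;u,v=np.meshgrid(np.arange(w),np.arange(h))
    o,r=rays(c,np.c_[u.ravel(),v.ravel()])
    return (o+r*d.ravel()[:,None]).reshape(h,w,3)
def crop(p,x0,y0,x1,y1,s,name):
    cv2.imwrite(name,cv2.resize(p[y0:y1,x0:x1,::-1],None,fx=s,fy=s,interpolation=cv2.INTER_CUBIC))
E
python3 - <<'E'
from h import *
for n in("scene","side"):
    f=np.load(n+"0.npz");p,d=f["p"],f["d"];c=cam(n);C=cloud(c,d)
    hsv=cv2.cvtColor(p,cv2.COLOR_RGB2HSV)
    for nm,lo,hi in (("green",(60,80,40),(90,255,255)),("blue",(105,120,60),(120,255,255)),("yel",(20,120,100),(32,255,255)),("red",(0,180,100),(5,255,255))):
        m=cv2.inRange(hsv,lo,hi);k,l,s,ce=cv2.connectedComponentsWithStats(m)
        for j in range(1,k):
            if 60<s[j,4]<6000:
                q=C[l==j];q=q[(d[l==j]>0)]
                if len(q)==0: continue
                zt=np.percentile(q[:,2],[10,50,95])
                if abs(q[:,0]).max()>1.2: continue
                cs=q[:,:2]
                (cx,cy),(w,h),a=cv2.minAreaRect(cs.astype(np.float32))
                print(n,nm,s[j].tolist(),"ctr",np.round((cx,cy),3),"size",round(w,3),round(h,3),round(a,1),"z",zt.round(3))
f=np.load("scene0.npz")["p"];crop(f,320,300,420,400,6,"pics/a.png")
f=np.load("side0.npz")["p"];crop(f,290,170,380,260,6,"pics/b.png")
E
```

```text
scene green [392, 209, 88, 70, 2009] ctr [0.297 0.191] size 0.132 0.185 82.6 z [0.026 0.027 0.03 ]
scene green [450, 307, 108, 124, 5417] ctr [0.548 0.366] size 0.131 0.187 83.1 z [0.025 0.028 0.03 ]
scene green [336, 317, 65, 77, 2247] ctr [0.608 0.145] size 0.132 0.092 7.6 z [0.017 0.019 0.022]
scene blue [0, 187, 108, 73, 5144] ctr [ 0.541 -0.598] size 0.145 0.205 0.5 z [0.006 0.026 0.044]
scene blue [189, 267, 32, 36, 703] ctr [ 0.579 -0.199] size 0.066 0.041 10.2 z [0.009 0.028 0.031]
scene yel [256, 278, 36, 37, 366] ctr [ 0.547 -0.069] size 0.054 0.08 84.5 z [0.001 0.013 0.022]
scene yel [238, 459, 22, 21, 362] ctr [0.861 0.041] size 0.029 0.029 42.7 z [0.028 0.03  0.032]
scene red [0, 263, 16, 33, 277] ctr [ 0.718 -0.553] size 0.036 0.013 2.7 z [0.012 0.033 0.063]
scene red [128, 355, 50, 36, 438] ctr [ 0.774 -0.188] size 0.1 0.023 81.1 z [0.018 0.022 0.026]
side green [244, 168, 71, 39, 1210] ctr [0.542 0.36 ] size 0.133 0.185 82.7 z [0.015 0.026 0.029]
side green [304, 207, 58, 34, 633] ctr [0.602 0.14 ] size 0.131 0.092 7.0 z [0.016 0.018 0.021]
side green [173, 220, 83, 5
[... 247 characters left out ...]
z [0.004 0.021 0.044]
side yel [339, 266, 33, 23, 486] ctr [ 0.559 -0.054] size 0.068 0.075 82.9 z [0.003 0.019 0.023]
side yel [580, 338, 51, 44, 800] ctr [ 0.861 -0.516] size 0.063 0.126 67.0 z [0.032 0.062 0.089]
side red [0, 55, 35, 116, 1581] ctr [-0.128  1.42 ] size 0.473 0.139 88.0 z [-0.018  0.125  0.13 ]
side red [451, 268, 28, 30, 230] ctr [ 0.767 -0.193] size 0.095 0.02 79.2 z [0.015 0.02  0.025]
side red [603, 374, 37, 28, 119] ctr [ 0.703 -0.583] size 0.02 0.053 12.8 z [0.156 0.16  0.163]
side red [571, 381, 32, 52, 133] ctr [ 0.699 -0.561] size 0.023 0.004 48.3 z [0.027 0.078 0.136]
side red [577, 409, 49, 41, 800] ctr [ 0.701 -0.597] size 0.011 0.038 42.0 z [0.02  0.064 0.115]
```

View pics/a.png

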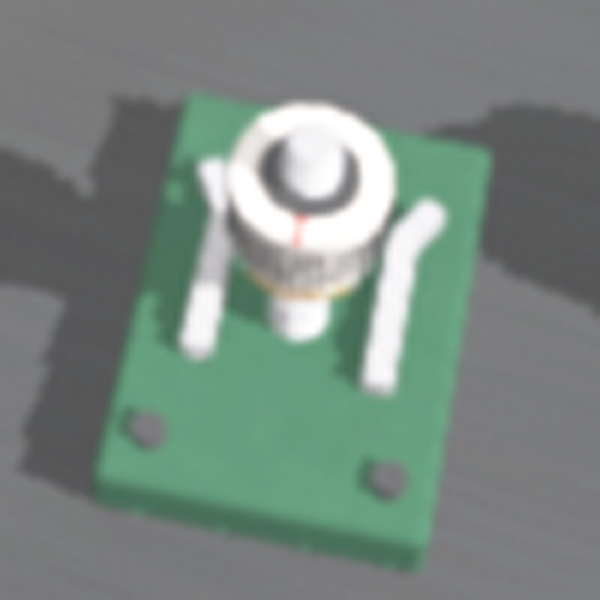

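View pics/b.png

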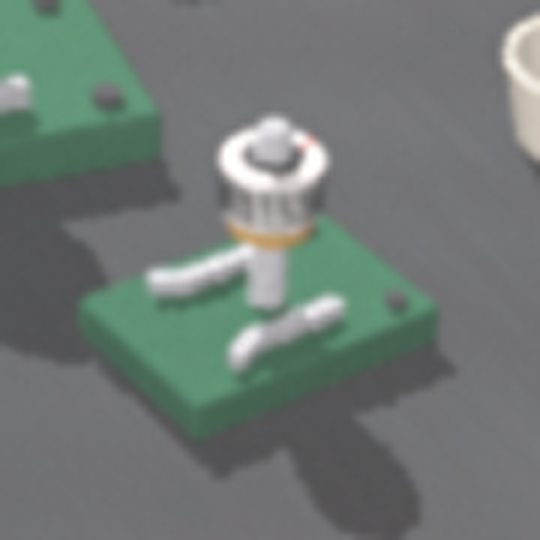

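Run:
```python
from h import *
o=bot.get_obs();M=Ro.from_quat(o["tool_rot"]).as_matrix();print(M.round(3))
zt=M[:,2];print("jaw az",np.degrees(np.arctan2(zt[1],zt[0])),"tool y az",np.degrees(np.arctan2(M[1,1],M[0,1])))
# gauge: white handle + blue in both views via depth
for n,box in(("scene",(185,235,235,305)),("side",(350,290,420,345))):
    f=np.load(n+"0.npz");p,d=f["p"],f["d"];C=cloud(cam(n),d)
    x0,y0,x1,y1=box;q=C[y0:y1,x0:x1].reshape(-1,3);col=p[y0:y1,x0:x1].reshape(-1,3)
    k=(q[:,2]>0.026)&(q[:,2]<.04);q=q[k];col=col[k]
    bl=col[:,2].astype(int)-col[:,0]>50
    (cx,cy),s,a=cv2.minAreaRect(q[:,:2].astype(np.float32));print(n,"all",cx,cy,s,a,"z",np.median(q[:,2]))
    for nm,kk in(("handle",~bl),("blue",bl)):
        (cx,cy),s,a=cv2.minAreaRect(q[kk,:2].astype(np.float32));print(n,nm,cx,cy,s,a,kk.sum())
# stand collar/rod points
for n,box in(("scene",(345,310,400,365)),("side",(318,180,352,245))):
    f=np.load(n+"0.npz");p,d=f["p"],f["d"];C=cloud(cam(n),d)
    x0,y0,x1,y1=box;q=C[y0:y1,x0:x1].reshape(-1,3);k=q[:,2]>0.06;q=q[k]
    h=np.histogram(q[:,2],np.arange(.05,.13,.004));print(n,dict(zip((h[1]*1000).round().astype(int).tolist(),h[0].tolist())))
    t=q[(q[:,2]>.08)]; print("ext",t[:,:2].min(0),t[:,:2].max(0),q[:,2].max())
```

```text
[[-0.    -0.941  0.337]
 [-0.001  0.337  0.941]
 [-1.    -0.    -0.002]]
jaw az 70.30180797662514 tool y az 160.30181099121657
scene all 0.5470408201217651 -0.23093721270561218 (0.14904966950416565, 0.08756182342767715) 17.402788162231445 z 0.02947411734031613
scene handle 0.5487252473831177 -0.23705455660820007 (0.14099310338497162, 0.0886087417602539) 11.381779670715332 366
scene blue 0.5791353583335876 -0.19929055869579315 (0.06427963078022003, 0.04188629984855652) 10.00920295715332 451
side all 0.5519905090332031 -0.24406692385673523 (0.14210295677185059, 0.11701421439647675) 17.91986083984375 z 0.028775099076716937
side handle 0.51802659034729 -0.2522481083869934 (0.0786350667476654, 0.11933770030736923) 12.68246078491211 352
side blue 0.5767101645469666 -0.20016774535179138 (0.06429169327020645, 0.04175664857029915) 10.988214492797852 334
scene {50: 0, 54: 0, 58: 7, 62: 4, 66: 9, 70: 20, 74: 35, 78: 38, 82: 40, 86: 40, 90: 147, 94: 303, 98: 16, 102: 12, 106: 40, 110: 31, 114: 0, 118: 0, 122: 0}
ext [0.58857381 0.12216275] [1.04111334 0.24586754] 0.7907709947407819
side {50: 0, 54: 0, 58: 7, 62: 11, 66: 13, 70: 19, 74: 21, 78: 25, 82: 20, 86: 25, 90: 61, 94: 61, 98: 10, 102: 6, 106: 15, 110: 7, 114: 0, 118: 0, 122: 0}
ext [ 0.10469371 -0.74306058] [0.63005261 0.16912365] 0.7733677138275186
```

Call:
step_arm:
  series:
    - {"x": 3,"y": -3,"z": 3,"twist": 6}
    - {"x": 6,"y": -6,"z": 3,"twist": 12}
    - {"x": 9,"y": -9,"z": 3,"twist": 18}
    - {"x": 12,"y": -12,"z": 3,"twist": 24}
    - {"x": 15,"y": -15,"z": 3,"twist": 28}
    - {"x": 18,"y": -18,"z": 3,"twist": 28}
    - {"x": 21,"y": -21,"z": 3,"twist": 28}
    - {"x": 24,"y": -24,"z": 3,"twist": 28}
    - {"x": 27,"y": -27,"z": 3,"twist": 28}
    - {"x": 30,"y": -30,"z": 3,"twist": 28}

```text
$.series[0]: bad value
```

Call:
step_arm:
  series:
    - {"x": 3,"y": -2,"z": 0}
    - {"x": 6,"y": -4}
    - {"x": 6,"y": -4}
    - {"x": 6,"y": -4}

```text
$.series[0]: bad value
```

Run:
```python
from h import *
o=bot.get_obs();p,d=bot.camera("wrist");cv2.imwrite("pics/w1.png",p[:,:,::-1]);np.savez("w1.npz",p=p,d=d,e=o["eef_pos"],r=o["tool_rot"])
print(o["eef_pos"],o["joint_vel"].max(),o["joint_pos"])
```

```text
[0.16837415 0.47029061 0.23062245] 0.0047858521912944015 [ 1.22701362e+00  2.41214951e-01  4.01411502e-03  1.33517171e+00
 -3.33556721e-05  1.57081193e+00]
```

View pics/w1.png

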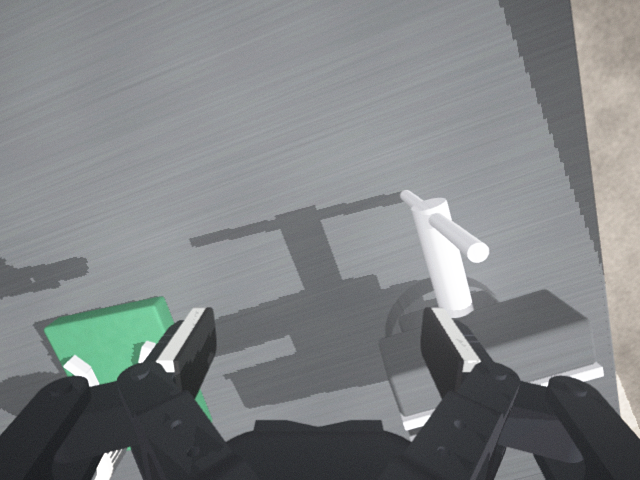

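Every row must carry all fields.

Call:
step_arm:
  series:
    - {"x": 3,"y": -3,"z": 3,"twist": 6,"jaw": 8.5}
    - {"x": 6,"y": -6,"z": 3,"twist": 12,"jaw": 8.5}
    - {"x": 9,"y": -9,"z": 3,"twist": 18,"jaw": 8.5}
    - {"x": 12,"y": -12,"z": 3,"twist": 24,"jaw": 8.5}
    - {"x": 15,"y": -15,"z": 3,"twist": 28,"jaw": 8.5}
    - {"x": 18,"y": -18,"z": 3,"twist": 28,"jaw": 8.5}
    - {"x": 21,"y": -21,"z": 3,"twist": 28,"jaw": 8.5}
    - {"x": 24,"y": -24,"z": 3,"twist": 28,"jaw": 8.5}
    - {"x": 27,"y": -27,"z": 3,"twist": 28,"jaw": 8.5}
    - {"x": 30,"y": -30,"z": 3,"twist": 28,"jaw": 8.5}

```text
clock: 1.03
eef_pos: [0.4543, 0.1836, 0.2608]
tool_rot: [0.535, -0.463, -0.535, -0.462]
ft_force: [-0.0, 0.6, -0.4]
grip_width: 0.0852
```

Call:
step_arm:
  series:
    - {"x": 3,"y": -2,"z": 0,"twist": 0,"jaw": 8.5}
    - {"x": 6,"y": -4,"z": 0,"twist": 0,"jaw": 8.5}
    - {"x": 6,"y": -4,"z": 0,"twist": 0,"jaw": 8.5}
    - {"x": 6,"y": -4,"z": 0,"twist": 0,"jaw": 8.5}
    - {"x": 6,"y": -4,"z": 0,"twist": 0,"jaw": 8.5}

```text
clock: 1.45
eef_pos: [0.5138, 0.1435, 0.2602]
tool_rot: [-0.535, 0.463, 0.535, 0.462]
ft_force: [-0.3, 0.4, -0.1]
grip_width: 0.0854
```

Run:
```python
from h import *
o=bot.get_obs();p,d=bot.camera("wrist");cv2.imwrite("pics/w2.png",p[:,:,::-1]);np.savez("w2.npz",p=p,d=d,e=o["eef_pos"],r=o["tool_rot"])
print(o["clock"],o["eef_pos"],abs(o["joint_vel"]).max(),o["joint_pos"])
```

```text
1.45 [0.51380554 0.14353156 0.2601985 ] 0.027936209830753254 [ 2.72850836e-01  2.99463085e-01  1.58813555e-01  1.43189210e+00
 -7.82215089e-04  1.28644762e-01]
```

View pics/w2.png

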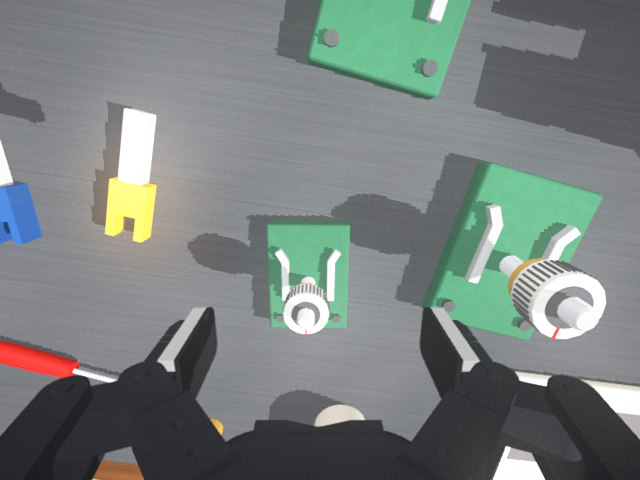

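```bash
cat >> h.py <<'E'
def wcam(f): return cam("wrist",{"eef_pos":f["e"],"tool_rot":f["r"]})
E
python3 - <<'E'
from h import *
f=np.load("w2.npz");p,d=f["p"],f["d"];c=wcam(f);C=cloud(c,d)
hsv=cv2.cvtColor(p,cv2.COLOR_RGB2HSV);g=cv2.inRange(hsv,(60,80,40),(90,255,255))
g[:200]=0;g[:,:250]=0;g[:,365:]=0
print("z foot",np.median(C[g>0][:,2]))
ys,xs=np.nonzero(g);k=C[ys,xs,2]>0.015
P=plane(c,np.c_[xs,ys][k],.02);(cx,cy),s,a=cv2.minAreaRect(P[:,:2].astype(np.float32));print("foot",cx,cy,s,a)
# collar top: depth z>.085
B=C[260:350,270:345];pb=p[260:350,270:345]
h=np.histogram(B[...,2],np.arange(.05,.13,.003));print(dict(zip((h[1]*1000).round().astype(int).tolist(),h[0].tolist())))
m=(B[...,2]>.088)&(B[...,2]<.102)
q=B[m];(cx,cy),r=cv2.minEnclosingCircle(q[:,:2].astype(np.float32));print("collar top",cx,cy,r,np.median(q[:,2]))
m=(B[...,2]>.104);q=B[m];(cx,cy),r=cv2.minEnclosingCircle(q[:,:2].astype(np.float32));print("rod top",cx,cy,r,np.median(q[:,2]),q[:,2].max())
# rails: white-ish z 0.024..0.032
q=C[215:335,265:352].reshape(-1,3);uv=q;k=(q[:,2]>.0255)&(q[:,2]<.031);q=q[k]
a=np.radians(7.3);c0=np.array([.609,.143]);R=np.array([[np.cos(a),np.sin(a)],[-np.sin(a),np.cos(a)]])
L=(q[:,:2]-c0)@R.T
for s in(-1,1):
    e=L[(L[:,1]*s>12)&(L[:,0]>-28)&(L[:,0]<0)];print("rail",s,len(e),np.percentile(e[:,1],[2,50,98]),"slope",np.degrees(np.polyfit(e[:,0],e[:,1],1)[0]), 'x',L[L[:,1]*s>12][:,0].min(),L[L[:,1]*s>12][:,0].max())
E
```

```text
z foot 0.01886550236093315
foot 0.6034752726554871 0.1440129429101944 (0.1310192495584488, 0.09235112369060516) 7.693672180175781
{50: 0, 53: 0, 56: 2, 59: 12, 62: 1, 65: 0, 68: 18, 71: 38, 74: 56, 77: 59, 80: 53, 83: 56, 86: 59, 89: 90, 92: 928, 95: 220, 98: 22, 101: 31, 104: 24, 107: 147, 110: 51, 113: 0, 116: 0, 119: 0, 122: 0, 125: 0}
collar top 0.6089598536491394 0.14499717950820923 0.022748302668333054 0.09426672796061042
rod top 0.5271958708763123 0.1388774812221527 0.09076572954654694 0.10945581747374195 0.40196530722920815Traceback (most recent call last):
  File "<stdin>", line 19, in <module>
    return _quantile_unchecked(
        a, q, axis, out, overwrite_input, method, keepdims, weights)
    return _ureduce(a,
                    func=_quantile_ureduce_func,
    ...<5 lines>...
                    overwrite_input=overwrite_input,
                    method=method)
    r = func(a, **kwargs)
    result = _quantile(arr,
                       quantiles=q,
    ...<2 lines>...
                       out=out,
                       weights=wgt)
    slices_having_nans = np.isnan(arr[-1, ...])
                                  ~~~^^^^^^^^^
IndexError: index -1 is out of bounds for axis 0 with size 0
```

Call:
step_arm:
  series:
    - {"x": 0,"y": -4,"z": -1,"twist": 2,"jaw": 8.5}
    - {"x": 0,"y": -8,"z": -2,"twist": 2,"jaw": 8.5}
    - {"x": 0,"y": -12,"z": -3,"twist": 2,"jaw": 8.5}
    - {"x": 0,"y": -16,"z": -4,"twist": 2,"jaw": 8.5}
    - {"x": -1,"y": -20,"z": -5,"twist": 2,"jaw": 8.5}
    - {"x": -1,"y": -24,"z": -6,"twist": 2,"jaw": 8.5}
    - {"x": -1.5,"y": -28,"z": -6,"twist": 2,"jaw": 8.5}
    - {"x": -1.7,"y": -32,"z": -6,"twist": 2,"jaw": 8.5}
    - {"x": -1.7,"y": -35.8,"z": -6,"twist": 2,"jaw": 8.5}
    - {"x": -1.7,"y": -35.8,"z": -6,"twist": 2,"jaw": 8.5}

```text
clock: 2.33
eef_pos: [0.496, -0.2186, 0.2008]
tool_rot: [0.543, -0.455, -0.541, -0.453]
ft_force: [1.2, 0.1, -0.1]
grip_width: 0.085
```

Call:
step_arm:
  series:
    - {"x": 0,"y": 0,"z": 0,"twist": 0,"jaw": 8.5}
    - {"x": 0,"y": 0,"z": 0,"twist": 0,"jaw": 8.5}

```text
clock: 2.5
eef_pos: [0.4958, -0.2178, 0.2011]
tool_rot: [0.543, -0.455, -0.541, -0.453]
ft_force: [0.0, 0.1, 0.5]
grip_width: 0.0849
```

Run:
```python
from h import *
o=bot.get_obs();p,d=bot.camera("wrist");cv2.imwrite("pics/w3.png",p[:,:,::-1]);np.savez("w3.npz",p=p,d=d,e=o["eef_pos"],r=o["tool_rot"])
print(o["clock"],o["eef_pos"],abs(o["joint_vel"]).max(),o["joint_pos"])
f=np.load("w3.npz")
M=Ro.from_quat(f["r"]).as_matrix();print("jaw az",np.degrees(np.arctan2(M[1,2],M[0,2])))
c=wcam(f);C=cloud(c,d)
hsv=cv2.cvtColor(p,cv2.COLOR_RGB2HSV)
m=cv2.inRange(hsv,(105,120,60),(120,255,255));k,l,s,ce=cv2.connectedComponentsWithStats(m)
for j in range(1,k):
    if s[j,4]>200: 
        q=C[l==j];q=q[q[:,2]>.026];(cx,cy),w,a=cv2.minAreaRect(q[:,:2].astype(np.float32));print("blue",s[j],cx,cy,w,a,np.median(q[:,2]))
m=((C[...,2]>.025)&(C[...,2]<.036)&(hsv[...,1]<60)).astype(np.uint8);k,l,s,ce=cv2.connectedComponentsWithStats(m)
for j in range(1,k):
    if s[j,4]>200: 
        q=C[l==j];(cx,cy),w,a=cv2.minAreaRect(q[:,:2].astype(np.float32));print("handle",s[j],cx,cy,w,a,np.median(q[:,2]))
```

```text
2.5 [ 0.49578874 -0.21775828  0.20111788] 0.026704209917264087 [-0.41164292  0.33536461  0.05529449  1.28877862 -0.00393739 -0.58749694]
jaw az 100.07554352702745
blue [   0  149   35  137 3908] 0.47468921542167664 -0.39431941509246826 (0.09780488908290863, 0.33040207624435425) 35.372093200683594 0.03073580593534489
blue [ 302  270   42   60 1866] 0.5137138962745667 -0.2123115211725235 (0.1933310180902481, 0.03946780785918236) 11.349578857421875 0.02900751951526359
handle [213 183  29  83 202] 0.5179992914199829 -0.2987809181213379 (0.07652949541807175, 0.021624282002449036) 3.5200088024139404 0.030511748214530426
handle [ 309  192   27   79 2051] 0.509769082069397 -0.21265912055969238 (0.0754164308309555, 0.023897958919405937) 10.95826244354248 0.028947139283726275
handle [603 342  21  51 384] 0.6012316942214966 0.11628547310829163 (0.06228219345211983, 0.013100294396281242) 14.21377944946289 0.026716108940685435
```

View pics/w3.png

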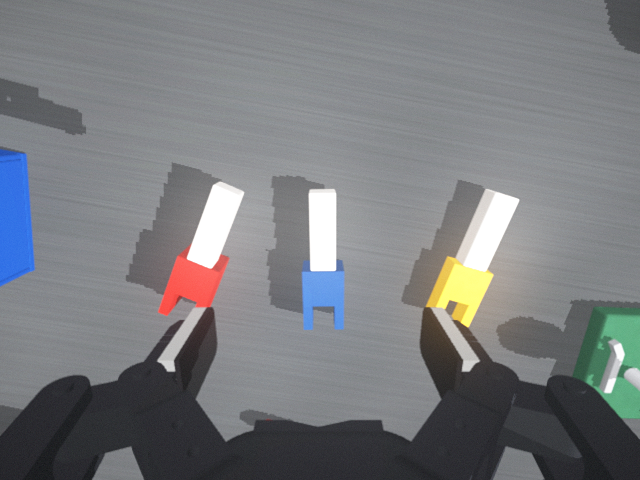

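Call:
step_arm:
  series:
    - {"x": 0.17,"y": 0.28,"z": -3,"twist": 0.8,"jaw": 6}
    - {"x": 0.17,"y": 0.28,"z": -6,"twist": 0.8,"jaw": 6}
    - {"x": 0.17,"y": 0.28,"z": -9,"twist": 0.8,"jaw": 6}
    - {"x": 0.17,"y": 0.28,"z": -12,"twist": 0.8,"jaw": 6}
    - {"x": 0.17,"y": 0.28,"z": -15,"twist": 0.8,"jaw": 6}
    - {"x": 0.17,"y": 0.28,"z": -17,"twist": 0.8,"jaw": 6}
    - {"x": 0.17,"y": 0.28,"z": -18.5,"twist": 0.8,"jaw": 6}
    - {"x": 0.17,"y": 0.28,"z": -19.4,"twist": 0.8,"jaw": 6}
    - {"x": 0.17,"y": 0.28,"z": -19.4,"twist": 0.8,"jaw": 6}
    - {"x": 0.17,"y": 0.28,"z": -19.4,"twist": 0.8,"jaw": 6}

```text
clock: 3.38
eef_pos: [0.498, -0.2131, 0.0074]
tool_rot: [0.547, -0.451, -0.545, -0.448]
ft_force: [0.3, -0.2, 0.2]
grip_width: 0.0602
```

Run:
```python
from h import *
o=bot.get_obs();p,d=bot.camera("wrist");cv2.imwrite("pics/w4.png",p[:,:,::-1])
M=Ro.from_quat(o["tool_rot"]).as_matrix();print(o["eef_pos"],"jaw az",np.degrees(np.arctan2(M[1,2],M[0,2])))
```

```text
[ 0.49800383 -0.213112    0.007443  ] jaw az 101.0596944879344
```

View pics/w4.png

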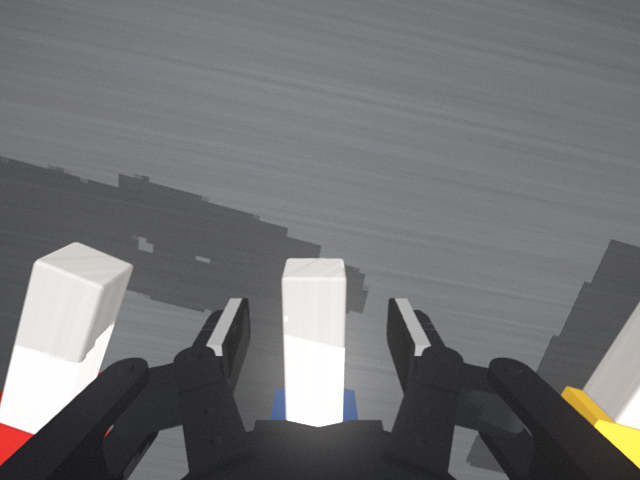

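Call:
step_arm:
  series:
    - {"x": 0,"y": -0.15,"z": -0.3,"twist": 0,"jaw": 4}
    - {"x": 0,"y": -0.15,"z": -0.3,"twist": 0,"jaw": 3}
    - {"x": 0,"y": -0.15,"z": -0.3,"twist": 0,"jaw": 1.5}
    - {"x": 0,"y": -0.15,"z": -0.3,"twist": 0,"jaw": 1.5}
    - {"x": 0,"y": -0.15,"z": -0.3,"twist": 0,"jaw": 1.5}
    - {"x": 0,"y": -0.15,"z": -0.3,"twist": 0,"jaw": 1.5}
    - {"x": 0,"y": -0.15,"z": -0.3,"twist": 0,"jaw": 1.5}

```text
clock: 4.02
eef_pos: [0.4992, -0.2154, 0.006]
tool_rot: [0.548, -0.45, -0.544, -0.449]
ft_force: [-0.5, 0.2, 5.7]
grip_width: 0.023
```

Call:
step_arm:
  series:
    - {"x": 0,"y": 0,"z": 1,"twist": 0,"jaw": 1.5}
    - {"x": 0,"y": 0,"z": 3,"twist": 0,"jaw": 1.5}
    - {"x": 0,"y": 0,"z": 5,"twist": 0,"jaw": 1.5}
    - {"x": 0,"y": 0,"z": 7,"twist": 0,"jaw": 1.5}
    - {"x": 0,"y": 0,"z": 7,"twist": 0,"jaw": 1.5}

```text
clock: 4.43
eef_pos: [0.5014, -0.2166, 0.0799]
tool_rot: [0.55, -0.45, -0.541, -0.45]
ft_force: [0.9, -0.5, -2.1]
grip_width: 0.0227
```

Run:
```python
from h import *
o=bot.get_obs();
M=Ro.from_quat(o["tool_rot"]).as_matrix();print(M.round(4),o["ft_force"],"jaw az",np.degrees(np.arctan2(M[1,2],M[0,2])))
p,d=bot.camera("wrist");cv2.imwrite("pics/w5.png",p[:,:,::-1]);np.savez("w5.npz",p=p,d=d,e=o["eef_pos"],r=o["tool_rot"])
print(o["eef_pos"])
```

```text
[[ 0.009  -0.9816 -0.1909]
 [-0.0079 -0.191   0.9816]
 [-0.9999 -0.0073 -0.0094]] [ 0.93823579 -0.47540517 -2.12063976] jaw az 101.00807524731215
[ 0.50142665 -0.21664351  0.07990728]
```

View pics/w5.png

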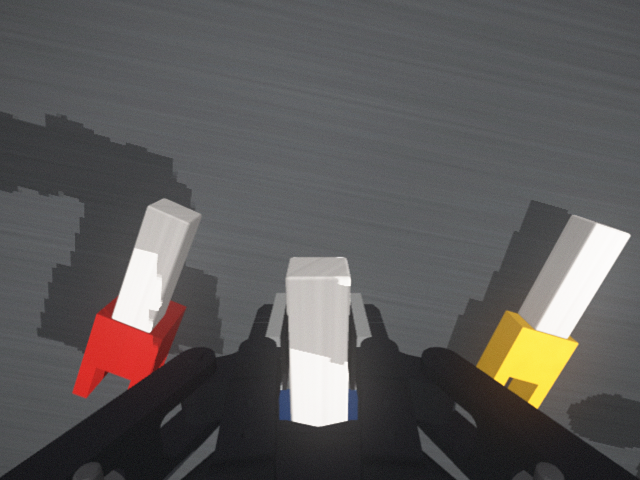

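Call:
step_arm:
  series:
    - {"x": -0.5,"y": 2.5,"z": 0,"twist": -1,"jaw": 1.5}
    - {"x": -1.2,"y": 6,"z": 0,"twist": -2,"jaw": 1.5}
    - {"x": -2,"y": 10,"z": 0,"twist": -3,"jaw": 1.5}
    - {"x": -2.8,"y": 14,"z": 0,"twist": -3.5,"jaw": 1.5}
    - {"x": -3.5,"y": 18,"z": 0,"twist": -3.5,"jaw": 1.5}
    - {"x": -4.3,"y": 22,"z": 0,"twist": -3.5,"jaw": 1.5}
    - {"x": -5,"y": 26,"z": 0,"twist": -3.5,"jaw": 1.5}
    - {"x": -5.8,"y": 30,"z": 0,"twist": -3.5,"jaw": 1.5}
    - {"x": -6.3,"y": 32.5,"z": 0,"twist": -3.5,"jaw": 1.5}
    - {"x": -6.5,"y": 33.9,"z": 0,"twist": -3.5,"jaw": 1.5}

```text
clock: 5.32
eef_pos: [0.433, 0.1253, 0.0764]
tool_rot: [0.535, -0.466, -0.53, -0.464]
ft_force: [-0.3, -0.3, -2.6]
grip_width: 0.0231
```

Call:
step_arm:
  series:
    - {"x": 0,"y": 0,"z": -1,"twist": 0,"jaw": 1.5}
    - {"x": 0,"y": 0,"z": -2,"twist": 0,"jaw": 1.5}
    - {"x": 0,"y": 0,"z": -3,"twist": 0,"jaw": 1.5}
    - {"x": 0,"y": 0,"z": -4,"twist": 0,"jaw": 1.5}
    - {"x": 0,"y": 0,"z": -4,"twist": 0,"jaw": 1.5}
    - {"x": 0,"y": 0,"z": -4,"twist": 0,"jaw": 1.5}

```text
clock: 5.82
eef_pos: [0.4312, 0.1248, 0.0349]
tool_rot: [0.534, -0.468, -0.531, -0.463]
ft_force: [0.4, -0.2, -2.0]
grip_width: 0.0231
```

```bash
cat > look.py <<'E'
from h import *
import sys
o=bot.get_obs();M=Ro.from_quat(o["tool_rot"]).as_matrix()
print(o["clock"],o["eef_pos"].round(4),"F",o["ft_force"].round(2),"T",o["ft_torque"].round(3),"jaw az",np.degrees(np.arctan2(M[1,2],M[0,2])),"w",o["grip_width"],"j",o["joint_pos"].round(3))
print("tilt",M[:,0].round(4))
for a in sys.argv[2:]:
    p,d=bot.camera(a);np.savez(sys.argv[1]+a+".npz",p=p,d=d,e=o["eef_pos"],r=o["tool_rot"])
    if a=="wrist": cv2.imwrite(f"pics/{sys.argv[1]}{a}.png",p[:,:,::-1])
    if a=="scene": crop(p,280,250,440,410,5,f"pics/{sys.argv[1]}{a}.png") if 0 else crop(p,300,270,430,400,4.6,f"pics/{sys.argv[1]}{a}.png")
    if a=="side": crop(p,280,150,400,260,5,f"pics/{sys.argv[1]}{a}.png")
E
python3 look.py s6 scene side wrist
cat > gauge.py <<'E'
# blue block top in stand frame from scene+side depth
from h import *
import sys
S=np.array([.608,.1445]);a=np.radians(7.5);R=np.array([[np.cos(a),np.sin(a)],[-np.sin(a),np.cos(a)]])
for n in sys.argv[2:]:
    f=np.load(sys.argv[1]+n+".npz");p,d=f["p"],f["d"];c=cam(n) if n!="wrist" else wcam(f);C=cloud(c,d)
    hsv=cv2.cvtColor(p,cv2.COLOR_RGB2HSV)
    m=cv2.inRange(hsv,(105,110,50),(120,255,255))>0
    L=(C[...,:2]-S)@R.T
    m&=(abs(L[...,1])<.04)&(L[...,0]>-.15)&(L[...,0]<.04)&(C[...,2]<.1)
    q=L[m];z=C[m][:,2];k=z>np.percentile(z,95)-.006
    (cx,cy),w,an=cv2.minAreaRect(q[k].astype(np.float32));pl=np.linalg.lstsq(np.c_[q[k],np.ones(k.sum())],z[k],rcond=None)[0]
    print(n,k.sum(),"x",np.percentile(q[k][:,0],[1,99]).round(4),"y",np.percentile(q[k][:,1],[1,99]).round(4),"rect",np.round((cx,cy,*w,an),4),"z",np.median(z[k]).round(4),"slopes deg",np.degrees(pl[:2]).round(2))
E
python3 gauge.py s6 scene side wrist
```

```text
5.8167 [0.4312 0.1248 0.0349] F [ 0.4  -0.22 -1.97] T [-0.017  0.166 -0.03 ] jaw az 97.73586472350063 w 0.0231015360673689 j [ 0.287  0.338 -0.431  0.806 -0.008  0.152]
tilt [-0.0012 -0.0086 -1.    ]
scene 487 x [-0.1272 -0.0647] y [-0.0147  0.024 ] rect [-0.0963  0.0046  0.0647  0.0396  0.8009] z 0.0572 slopes deg [-0.43 -0.22]
side 196 x [-0.1285 -0.0703] y [-0.0182  0.0245] rect [-9.8400e-02  3.4000e-03  4.6400e-02  5.9800e-02  8.6949e+01] z 0.0571 slopes deg [-1.11  0.66]
wrist 68 x [-0.1301 -0.1284] y [-0.0143 -0.0103] rect [-1.29200e-01 -1.24000e-02  4.20000e-03  1.70000e-03  8.96147e+01] z 0.0442 slopes deg [28.13 25.55]
```

View pics/s6scene.png

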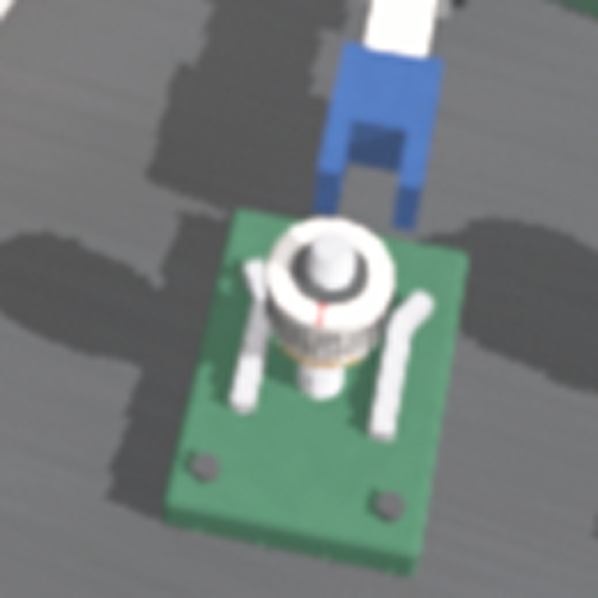

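View pics/s6side.png

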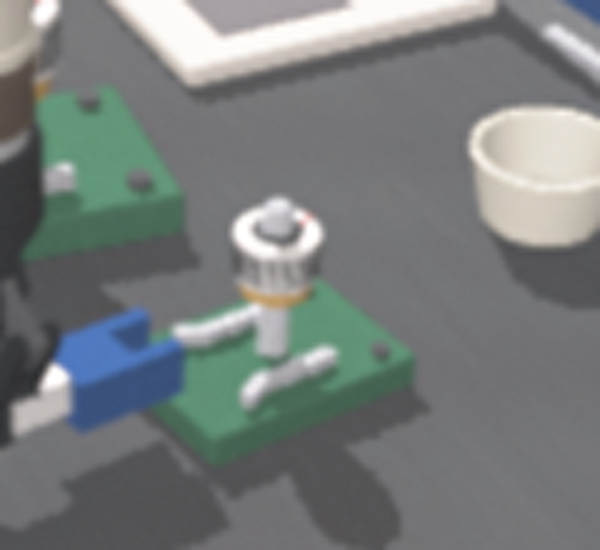

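Call:
step_arm:
  series:
    - {"x": 0.05,"y": -0.4,"z": 0,"twist": -0.5,"jaw": 1.5}
    - {"x": 0.05,"y": -0.4,"z": -0.3,"twist": -0.5,"jaw": 1.5}
    - {"x": 0.05,"y": -0.4,"z": -0.6,"twist": -0.5,"jaw": 1.5}
    - {"x": 1,"y": -0.27,"z": -0.6,"twist": -0.5,"jaw": 1.5}
    - {"x": 2,"y": -0.14,"z": -0.6,"twist": -0.5,"jaw": 1.5}
    - {"x": 3,"y": 0,"z": -0.6,"twist": -0.5,"jaw": 1.5}
    - {"x": 3,"y": 0,"z": -0.6,"twist": -0.5,"jaw": 1.5}

```text
clock: 6.55
eef_pos: [0.4665, 0.1259, 0.031]
tool_rot: [0.534, -0.468, -0.527, -0.468]
ft_force: [-0.5, 0.4, -2.5]
grip_width: 0.0233
```

```bash
python3 look.py s7 scene side; python3 gauge.py s7 scene side
```

```text
6.55 [0.4665 0.1259 0.031 ] F [-0.5   0.4  -2.47] T [-0.01   0.143 -0.048] jaw az 97.20372977345481 w 0.023257071547684423 j [ 0.269  0.393 -0.355  0.817 -0.008  0.143]
tilt [ 0.0069 -0.0064 -1.    ]
scene 449 x [-0.0916 -0.0416] y [-0.0189  0.0202] rect [-6.43000e-02  5.00000e-04  4.01000e-02  5.56000e-02  8.95107e+01] z 0.0541 slopes deg [-0.53 -0.17]
side 186 x [-0.0948 -0.0362] y [-0.0219  0.0198] rect [-0.0658 -0.0003  0.0646  0.0438  0.0932] z 0.0526 slopes deg [-0.94  0.42]
```

View pics/s7scene.png

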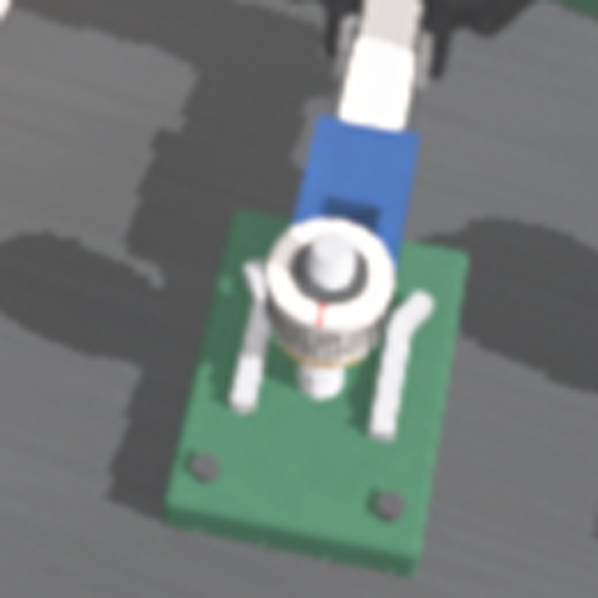

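View pics/s7side.png

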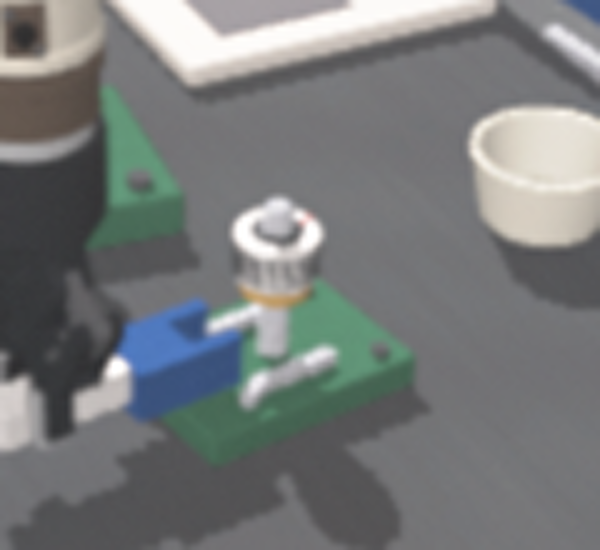

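Call:
step_arm:
  series:
    - {"x": 0.8,"y": 0.1,"z": -0.1,"twist": 0,"jaw": 1.5}
    - {"x": 1.6,"y": 0.21,"z": -0.2,"twist": 0,"jaw": 1.5}
    - {"x": 2.4,"y": 0.32,"z": -0.2,"twist": 0,"jaw": 1.5}
    - {"x": 3.1,"y": 0.41,"z": -0.2,"twist": 0,"jaw": 1.5}
    - {"x": 3.7,"y": 0.49,"z": -0.2,"twist": 0,"jaw": 1.5}
    - {"x": 4.1,"y": 0.54,"z": -0.2,"twist": 0,"jaw": 1.5}

```text
clock: 7.15
eef_pos: [0.5057, 0.1309, 0.0284]
tool_rot: [0.533, -0.469, -0.528, -0.467]
ft_force: [-0.4, 1.7, -2.2]
grip_width: 0.0225
```

```bash
python3 look.py s8 scene side; python3 gauge.py s8 scene side
```

```text
7.15 [0.5057 0.1309 0.0284] F [-0.45  1.69 -2.22] T [-0.022  0.142  0.019] jaw az 97.20818261178637 w 0.02251563516898657 j [ 0.258  0.462 -0.248  0.859 -0.008  0.132]
tilt [ 0.0036 -0.0072 -1.    ]
scene 68 x [-0.0537  0.0105] y [-0.0192  0.0202] rect [-2.2100e-02  1.3000e-03  6.6000e-02  3.9300e-02  2.3824e+00] z 0.0514 slopes deg [-0.09 -1.97]
side 149 x [-0.0524  0.0045] y [-0.023   0.0188] rect [-2.40000e-02 -9.00000e-04  4.46000e-02  6.01000e-02  8.96079e+01] z 0.0505 slopes deg [-1.15  0.15]
```

View pics/s8side.png

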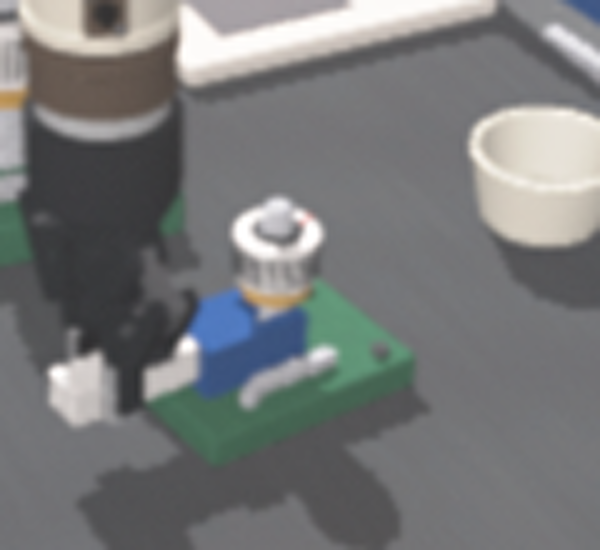

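Call:
step_arm:
  series:
    - {"x": 0.3,"y": 0.04,"z": -0.1,"twist": 0,"jaw": 1.5}
    - {"x": 0.6,"y": 0.08,"z": -0.15,"twist": 0,"jaw": 1.5}
    - {"x": 0.7,"y": 0.09,"z": -0.15,"twist": 0,"jaw": 1.5}
    - {"x": 0.7,"y": 0.09,"z": -0.15,"twist": 0,"jaw": 1.5}

```text
clock: 7.58
eef_pos: [0.5127, 0.1318, 0.0269]
tool_rot: [0.533, -0.469, -0.528, -0.467]
ft_force: [0.1, 0.2, -2.5]
grip_width: 0.0231
```

Call:
step_arm:
  series:
    - {"x": 0.15,"y": 0.02,"z": 0,"twist": 0,"jaw": 1.5}
    - {"x": 0.25,"y": 0.03,"z": 0,"twist": 0,"jaw": 1.5}
    - {"x": 0.25,"y": 0.03,"z": 0,"twist": 0,"jaw": 1.5}

```text
clock: 7.83
eef_pos: [0.5154, 0.1321, 0.027]
tool_rot: [0.533, -0.469, -0.528, -0.467]
ft_force: [0.5, -0.2, -2.6]
grip_width: 0.0225
```

Call:
step_arm:
  series:
    - {"x": 0.1,"y": 0.013,"z": 0,"twist": 0,"jaw": 1.5}
    - {"x": 0.2,"y": 0.026,"z": 0,"twist": 0,"jaw": 1.5}
    - {"x": 0.2,"y": 0.026,"z": 0,"twist": 0,"jaw": 1.5}

```text
clock: 8.08
eef_pos: [0.517, 0.1323, 0.0268]
tool_rot: [0.533, -0.469, -0.528, -0.466]
ft_force: [-1.0, 0.7, -1.5]
grip_width: 0.0226
```

Call:
step_arm:
  series:
    - {"x": 0.1,"y": 0.013,"z": 0,"twist": 0,"jaw": 1.5}
    - {"x": 0.2,"y": 0.026,"z": 0,"twist": 0,"jaw": 1.5}
    - {"x": 0.2,"y": 0.026,"z": 0,"twist": 0,"jaw": 1.5}

```text
clock: 8.33
eef_pos: [0.5174, 0.1323, 0.0265]
tool_rot: [0.532, -0.47, -0.529, -0.465]
ft_force: [-5.4, -0.8, 0.5]
grip_width: 0.0224
```

Call:
step_arm:
  series:
    - {"x": 0,"y": 0,"z": -0.1,"twist": 0,"jaw": 1.5}
    - {"x": 0,"y": 0,"z": -0.15,"twist": 0,"jaw": 1.5}
    - {"x": 0,"y": 0,"z": -0.15,"twist": 0,"jaw": 1.5}

```text
clock: 8.58
eef_pos: [0.5173, 0.1323, 0.0262]
tool_rot: [0.532, -0.47, -0.529, -0.466]
ft_force: [-5.3, -1.0, 6.7]
grip_width: 0.023
```

```bash
python3 look.py s9 scene side; python3 gauge.py s9 scene side
```

```text
8.5833 [0.5173 0.1323 0.0262] F [-5.31 -0.98  6.67] T [-0.04   0.915 -0.017] jaw az 97.21267677153894 w 0.022955009644326996 j [ 0.255  0.485 -0.215  0.873 -0.007  0.129]
tilt [ 2.0e-04 -7.5e-03 -1.0e+00]
scene 80 x [0.0035 0.0223] y [-0.0183  0.0206] rect [1.4900e-02 1.2000e-03 1.9400e-02 4.0000e-02 8.0316e+00] z 0.0492 slopes deg [-0.59  0.01]
side 127 x [-0.0436  0.0149] y [-0.0227  0.0159] rect [-1.49000e-02 -1.32000e-02  4.79000e-02  5.42000e-02  5.16057e+01] z 0.0485 slopes deg [-0.24  1.55]
```

View pics/s9side.png

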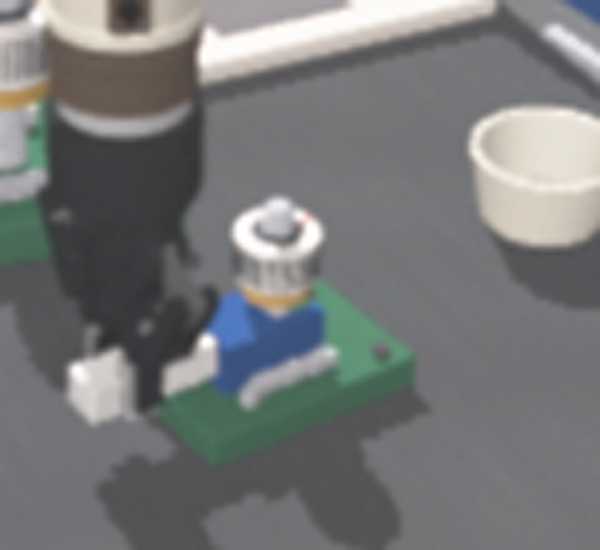

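View pics/s9scene.png

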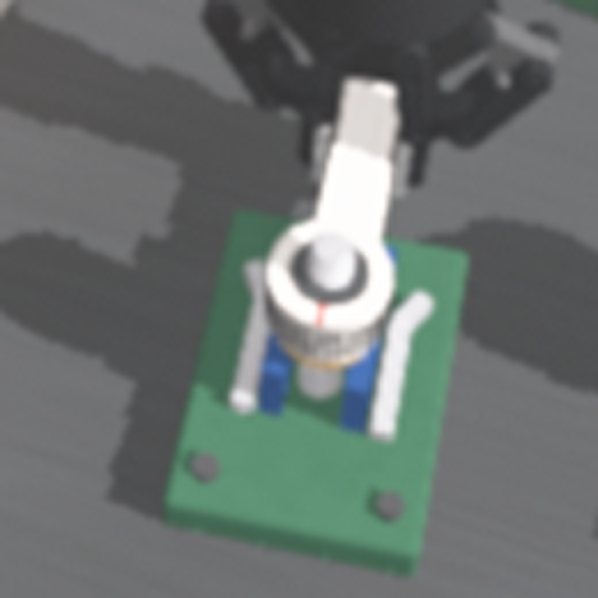

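Call:
step_arm:
  series:
    - {"x": 0.12,"y": 0.015,"z": 0.03,"twist": 0,"jaw": 1.5}
    - {"x": 0.12,"y": 0.015,"z": 0.03,"twist": 0,"jaw": 1.5}
    - {"x": 0.12,"y": 0.015,"z": 0.03,"twist": 0,"jaw": 1.5}

```text
clock: 8.93
eef_pos: [0.5174, 0.1323, 0.0265]
tool_rot: [0.532, -0.47, -0.529, -0.465]
ft_force: [-5.2, 0.3, 1.4]
grip_width: 0.0232
```

Call:
step_arm:
  series:
    - {"x": 0,"y": 0,"z": 0,"twist": 0,"jaw": 3}
    - {"x": 0,"y": 0,"z": 0,"twist": 0,"jaw": 4}
    - {"x": 0,"y": 0,"z": 0,"twist": 0,"jaw": 4}
    - {"x": 0,"y": 0,"z": 0,"twist": 0,"jaw": 5}
    - {"x": 0,"y": 0,"z": 0,"twist": 0,"jaw": 5}

```text
clock: 9.35
eef_pos: [0.5181, 0.1324, 0.0268]
tool_rot: [0.532, -0.47, -0.529, -0.465]
ft_force: [0.0, -0.6, -0.1]
grip_width: 0.0497
```

```bash
python3 look.py s10 scene side wrist; python3 gauge.py s10 scene side
```

```text
9.35 [0.5181 0.1324 0.0268] F [ 0.04 -0.62 -0.06] T [-0.018 -0.005 -0.01 ] jaw az 97.21828828768739 w 0.0497097613096182 j [ 0.254  0.486 -0.211  0.876 -0.007  0.128]
tilt [-4.0e-04 -7.5e-03 -1.0e+00]
scene 75 x [-0.0088  0.0219] y [-0.0184  0.0205] rect [-0.009   0.0009  0.062   0.0393  0.2143] z 0.0491 slopes deg [-1.55  0.38]
side 127 x [-0.0458  0.0157] y [-0.0229  0.0175] rect [-1.78000e-02 -1.54000e-02  5.47000e-02  5.08000e-02  4.13768e+01] z 0.0486 slopes deg [-0.28  0.62]
```

View pics/s10wrist.png

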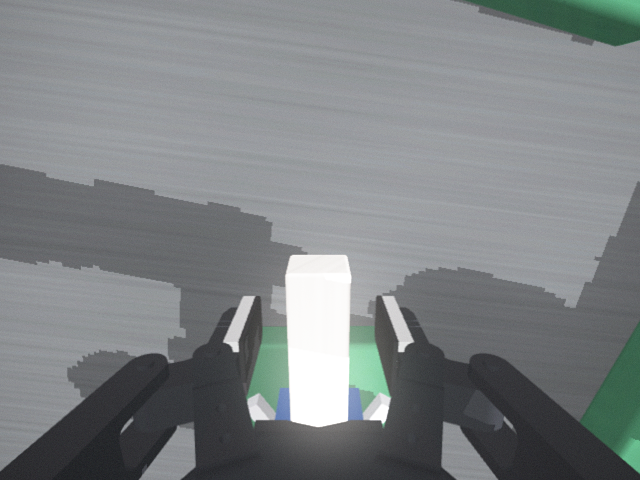

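Call:
step_arm:
  series:
    - {"x": 0,"y": 0,"z": 1,"twist": 0,"jaw": 5}
    - {"x": 0,"y": 0,"z": 4,"twist": 0,"jaw": 6}
    - {"x": 0,"y": 0,"z": 8,"twist": 0,"jaw": 8}
    - {"x": 0,"y": 0,"z": 11,"twist": 0,"jaw": 8}
    - {"x": 0,"y": 0,"z": 14,"twist": 0,"jaw": 8}
    - {"x": 0,"y": 0,"z": 17,"twist": 0,"jaw": 8}
    - {"x": 0,"y": 0,"z": 18,"twist": 0,"jaw": 8}
    - {"x": 0,"y": 0,"z": 18,"twist": 0,"jaw": 8}
    - {"x": 0,"y": 0,"z": 18,"twist": 0,"jaw": 8}

```text
clock: 10.25
eef_pos: [0.5176, 0.1323, 0.2067]
tool_rot: [0.532, -0.47, -0.529, -0.465]
ft_force: [-0.3, 0.0, -0.0]
grip_width: 0.0797
```

```bash
python3 look.py s11 scene side wrist; python3 gauge.py s11 scene side
cat > col.py <<'E'
from h import *
import sys
S=np.array([.608,.1445])
for n in sys.argv[2:]:
    f=np.load(sys.argv[1]+n+".npz");p,d=f["p"],f["d"];c=wcam(f) if n=="wrist" else cam(n);C=cloud(c,d)
    D=np.hypot(*(C[...,:2]-S).transpose(2,0,1))
    m=(D<.03)&(C[...,2]>.066)&(C[...,2]<.11);q=C[m]
    # top plane
    h,e=np.histogram(q[:,2],np.arange(.066,.11,.001));zt=e[h.argmax()]
    t=q[abs(q[:,2]-zt)<.003];(cx,cy),r=cv2.minEnclosingCircle(t[:,:2].astype(np.float32))
    ys,xs=np.nonzero(m&(abs(C[...,2]-zt)<.003));P=plane(c,np.c_[xs,ys],np.median(t[:,2]))
    print(n,"top",np.median(t[:,2]).round(4),t[:,2].mean().round(4),"ctr",round(cx,4),round(cy,4),round(r,4))
    rod=C[(D<.012)&(C[...,2]>zt+.006)&(C[...,2]<.13)]
    if len(rod): print("  rod top",np.percentile(rod[:,2],[50,90,99]).round(4),"ctr",rod[rod[:,2]>rod[:,2].max()-.004][:,:2].mean(0).round(4),len(rod))
    hsv=cv2.cvtColor(p,cv2.COLOR_RGB2HSV)
    b=(cv2.inRange(hsv,(10,70,80),(28,255,255))>0)&(D<.03)&(C[...,2]<.085)&(C[...,2]>.04)
    z=C[b][:,2]; print("  brass",len(z),np.percentile(z,[0,5,50,95,100]).round(4) if len(z) else "")
E
python3 col.py s11 scene side wrist
```

```text
10.25 [0.5176 0.1323 0.2067] F [-0.35  0.   -0.04] T [-0.029  0.023  0.042] jaw az 97.22149582565028 w 0.0796754907832278 j [ 0.254  0.322  0.051  1.302 -0.007  0.128]
tilt [-5.0e-04 -7.5e-03 -1.0e+00]
scene 75 x [-0.0085  0.0217] y [-0.0184  0.0206] rect [-9.90000e-03  1.00000e-03  3.94000e-02  6.32000e-02  8.99045e+01] z 0.0493 slopes deg [-0.2  0.8]
side 147 x [-0.043   0.0142] y [-0.0229  0.0182] rect [-1.33000e-02 -3.40000e-03  4.29000e-02  6.07000e-02  8.41045e+01] z 0.0482 slopes deg [-0.41  0.9 ]
scene top 0.0948 0.0946 ctr 0.6107 0.1454 0.0228
  rod top [0.109  0.1111 0.1129] ctr [0.6118 0.1439] 89
  brass 2 [0.063  0.063  0.0632 0.0634 0.0635]
side top 0.0941 0.0939 ctr 0.6066 0.1443 0.0235
  rod top [0.1082 0.1105 0.1118] ctr [0.6066 0.1421] 32
  brass 20 [0.059  0.0593 0.0633 0.0675 0.0682]
wrist top 0.0968 0.0967 ctr 0.6108 0.1459 0.0229
  rod top [0.1115 0.1126 0.1132] ctr [0.6101 0.1451] 380
  brass 28 [0.0616 0.0617 0.0629 0.0647 0.0652]
```

View pics/s11wrist.png

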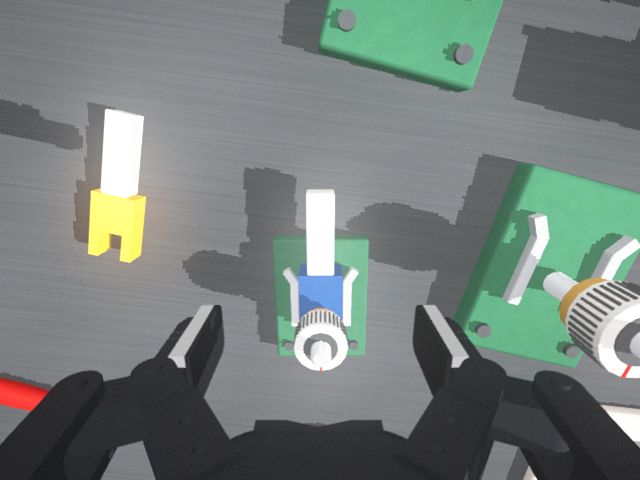

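View pics/s11side.png

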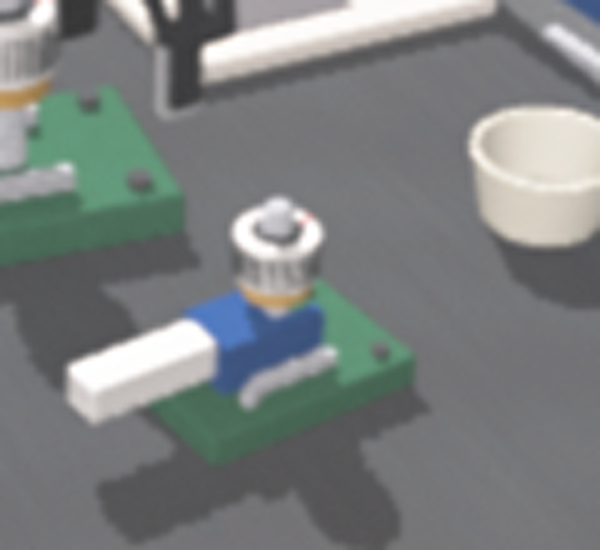

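Call:
step_arm:
  series:
    - {"x": 1,"y": 0.15,"z": 0,"twist": 7,"jaw": 8}
    - {"x": 2,"y": 0.3,"z": 0,"twist": 14,"jaw": 8}
    - {"x": 3,"y": 0.4,"z": 0,"twist": 21,"jaw": 8}
    - {"x": 4,"y": 0.6,"z": 0,"twist": 28,"jaw": 8}
    - {"x": 5,"y": 0.7,"z": 0,"twist": 35,"jaw": 8}
    - {"x": 6,"y": 0.85,"z": 0,"twist": 42,"jaw": 8}
    - {"x": 7,"y": 1,"z": 0,"twist": 49,"jaw": 8}
    - {"x": 8,"y": 1.1,"z": 0,"twist": 56,"jaw": 8}
    - {"x": 9,"y": 1.3,"z": 0,"twist": 63,"jaw": 8}
    - {"x": 9.2,"y": 1.3,"z": 0,"twist": 70,"jaw": 8}

```text
clock: 11.23
eef_pos: [0.6086, 0.145, 0.2015]
tool_rot: [0.704, -0.08, -0.702, -0.074]
ft_force: [0.3, -0.2, -0.5]
grip_width: 0.08
```

Call:
step_arm:
  series:
    - {"x": 0,"y": 0,"z": 0,"twist": 7,"jaw": 8}
    - {"x": 0,"y": 0,"z": 0,"twist": 14,"jaw": 8}
    - {"x": 0,"y": 0,"z": 0,"twist": 21,"jaw": 8}
    - {"x": 0,"y": 0,"z": 0,"twist": 28,"jaw": 8}
    - {"x": 0,"y": 0,"z": 0,"twist": 35,"jaw": 8}
    - {"x": 0,"y": 0,"z": 0,"twist": 42,"jaw": 8}
    - {"x": 0,"y": 0,"z": 0,"twist": 46,"jaw": 8}
    - {"x": 0,"y": 0,"z": 0,"twist": 46,"jaw": 8}
    - {"x": 0,"y": 0,"z": 0,"twist": 46,"jaw": 8}

```text
clock: 11.98
eef_pos: [0.6078, 0.1448, 0.1997]
tool_rot: [0.678, 0.201, -0.676, 0.206]
ft_force: [0.4, -0.1, 0.1]
grip_width: 0.0799
```

```bash
python3 look.py s12
```

```text
11.9833 [0.6078 0.1448 0.1997] F [ 0.36 -0.11  0.1 ] T [-0.002 -0.014  0.008] jaw az -146.54410224977943 w 0.07992226489040152 j [ 0.237  0.503  0.307  1.371 -0.006 -1.918]
tilt [ 0.0053 -0.0049 -1.    ]
```

Call:
step_arm:
  series:
    - {"x": 0.22,"y": 0.05,"z": -2,"twist": 0,"jaw": 7}
    - {"x": 0.22,"y": 0.05,"z": -5,"twist": 0,"jaw": 7}
    - {"x": 0.22,"y": 0.05,"z": -8,"twist": 0,"jaw": 7}
    - {"x": 0.22,"y": 0.05,"z": -10,"twist": 0,"jaw": 7}
    - {"x": 0.22,"y": 0.05,"z": -11.5,"twist": 0,"jaw": 7}
    - {"x": 0.22,"y": 0.05,"z": -12.5,"twist": 0,"jaw": 7}
    - {"x": 0.22,"y": 0.05,"z": -12.7,"twist": 0,"jaw": 7}
    - {"x": 0.22,"y": 0.05,"z": -12.7,"twist": 0,"jaw": 7}

```text
clock: 12.65
eef_pos: [0.6095, 0.1452, 0.0718]
tool_rot: [0.678, 0.201, -0.677, 0.205]
ft_force: [0.1, 0.2, 0.4]
grip_width: 0.0699
```

```bash
python3 look.py s13 scene wrist
```

```text
12.65 [0.6095 0.1452 0.0718] F [0.05 0.2  0.41] T [-0.011 -0.002  0.005] jaw az -146.5838036974688 w 0.06994668638397686 j [ 0.237  0.591  0.111  1.089 -0.006 -1.917]
tilt [ 0.0036 -0.0053 -1.    ]
```

View pics/s13wrist.png

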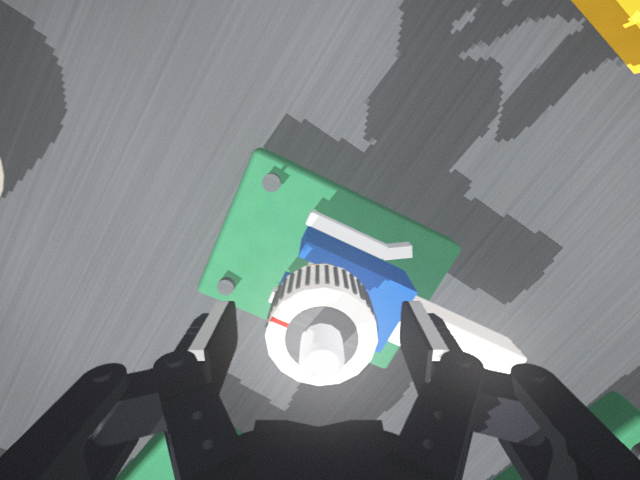

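View pics/s13scene.png

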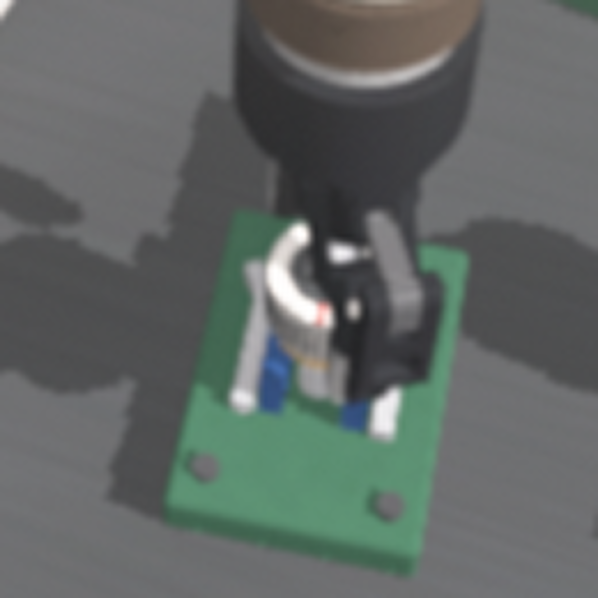

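Call:
step_arm:
  series:
    - {"x": 0,"y": 0,"z": 0,"twist": 0,"jaw": 5.5}
    - {"x": 0,"y": 0,"z": 0,"twist": 0,"jaw": 4.6}
    - {"x": 0,"y": 0,"z": 0,"twist": 0,"jaw": 4}
    - {"x": 0,"y": 0,"z": 0,"twist": 0,"jaw": 4}
    - {"x": 0,"y": 0,"z": 0,"twist": 0,"jaw": 4}
    - {"x": 0,"y": 0,"z": 0,"twist": 0,"jaw": 4}

```text
clock: 13.25
eef_pos: [0.6097, 0.1442, 0.0756]
tool_rot: [0.679, 0.2, -0.676, 0.206]
ft_force: [-5.8, -3.5, 9.3]
grip_width: 0.042
```

```bash
python3 look.py s14
```

```text
13.25 [0.6097 0.1442 0.0756] F [-5.78 -3.53  9.28] T [-0.787  1.282 -0.026] jaw az -146.61944256494417 w 0.042030963160172366 j [ 0.236  0.586  0.113  1.093 -0.008 -1.917]
tilt [ 0.0058 -0.0066 -1.    ]
```

Call:
step_arm:
  series:
    - {"x": 0,"y": 0,"z": 0,"twist": 0,"jaw": 4}
    - {"x": 0,"y": 0,"z": 0,"twist": 0,"jaw": 4}
    - {"x": 0,"y": 0,"z": 0,"twist": 0,"jaw": 4}

```text
clock: 13.5
eef_pos: [0.6095, 0.1441, 0.0759]
tool_rot: [0.679, 0.2, -0.676, 0.206]
ft_force: [-0.6, -0.6, 2.3]
grip_width: 0.0421
```

```bash
python3 look.py s14
```

```text
13.5 [0.6095 0.1441 0.0759] F [-0.63 -0.56  2.26] T [-0.164  0.469 -0.005] jaw az -146.62647230867282 w 0.04206821280353075 j [ 0.236  0.585  0.113  1.094 -0.008 -1.917]
tilt [ 0.0058 -0.0068 -1.    ]
```

```bash
python3 look.py s15 wrist side
```

```text
13.5 [0.6095 0.1441 0.0759] F [-0.63 -0.56  2.26] T [-0.164  0.469 -0.005] jaw az -146.62647230867282 w 0.04206821280353075 j [ 0.236  0.585  0.113  1.094 -0.008 -1.917]
tilt [ 0.0058 -0.0068 -1.    ]
```

View pics/s15wrist.png

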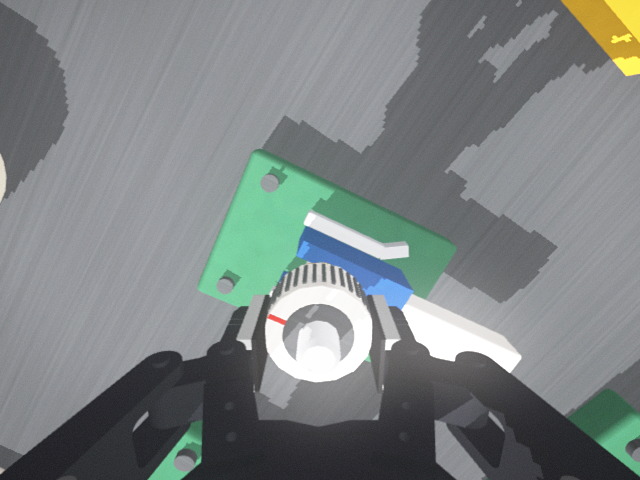

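View pics/s15side.png

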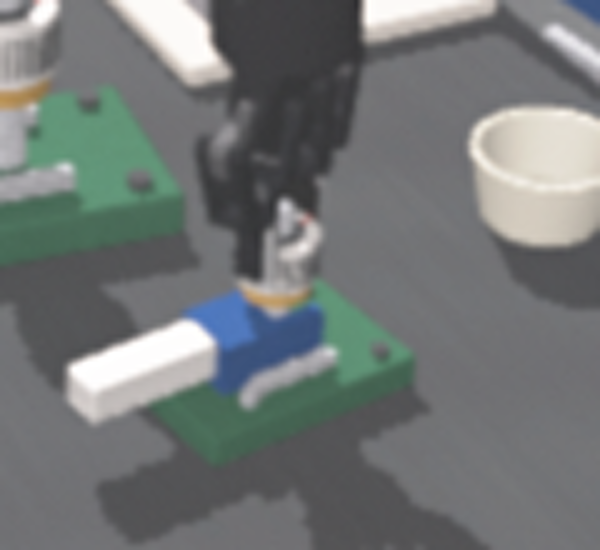

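Call:
step_arm:
  series:
    - {"x": 0,"y": 0,"z": -0.03,"twist": -5,"jaw": 4}
    - {"x": 0,"y": 0,"z": -0.07,"twist": -10,"jaw": 4}
    - {"x": 0,"y": 0,"z": -0.1,"twist": -15,"jaw": 4}
    - {"x": 0,"y": 0,"z": -0.13,"twist": -20,"jaw": 4}
    - {"x": 0,"y": 0,"z": -0.17,"twist": -25,"jaw": 4}
    - {"x": 0,"y": 0,"z": -0.2,"twist": -30,"jaw": 4}
    - {"x": 0,"y": 0,"z": -0.2,"twist": -30,"jaw": 4}

```text
clock: 14.18
eef_pos: [0.6092, 0.144, 0.0738]
tool_rot: [0.707, 0.017, -0.707, 0.024]
ft_force: [-2.5, -0.7, 0.9]
grip_width: 0.0418
```

```bash
python3 look.py s16 wrist
```

```text
14.1833 [0.6092 0.144  0.0738] F [-2.53 -0.65  0.85] T [-0.185  0.621 -0.133] jaw az -176.70291208719897 w 0.04180670356113148 j [ 0.237  0.591  0.116  1.098 -0.009 -1.392]
tilt [ 7.0e-04 -9.1e-03 -1.0e+00]
```

View pics/s16wrist.png

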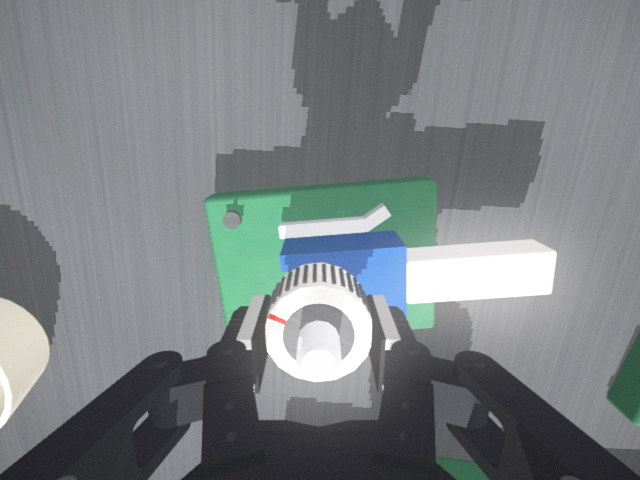

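Call:
step_arm:
  series:
    - {"x": 0,"y": 0,"z": -0.03,"twist": -5,"jaw": 4}
    - {"x": 0,"y": 0,"z": -0.07,"twist": -10,"jaw": 4}
    - {"x": 0,"y": 0,"z": -0.1,"twist": -15,"jaw": 4}
    - {"x": 0,"y": 0,"z": -0.13,"twist": -20,"jaw": 4}
    - {"x": 0,"y": 0,"z": -0.17,"twist": -25,"jaw": 4}
    - {"x": 0,"y": 0,"z": -0.2,"twist": -30,"jaw": 4}
    - {"x": 0,"y": 0,"z": -0.23,"twist": -35,"jaw": 4}
    - {"x": 0,"y": 0,"z": -0.27,"twist": -40,"jaw": 4}
    - {"x": 0,"y": 0,"z": -0.27,"twist": -40,"jaw": 4}

```text
clock: 14.98
eef_pos: [0.6087, 0.1442, 0.0712]
tool_rot: [-0.67, 0.224, 0.673, 0.218]
ft_force: [-3.3, -0.9, 2.2]
grip_width: 0.0418
```

Call:
step_arm:
  series:
    - {"x": 0,"y": 0,"z": -0.03,"twist": -5,"jaw": 4}
    - {"x": 0,"y": 0,"z": -0.07,"twist": -10,"jaw": 4}
    - {"x": 0,"y": 0,"z": -0.1,"twist": -15,"jaw": 4}
    - {"x": 0,"y": 0,"z": -0.13,"twist": -20,"jaw": 4}
    - {"x": 0,"y": 0,"z": -0.17,"twist": -25,"jaw": 4}
    - {"x": 0,"y": 0,"z": -0.2,"twist": -30,"jaw": 4}
    - {"x": 0,"y": 0,"z": -0.23,"twist": -35,"jaw": 4}
    - {"x": 0,"y": 0,"z": -0.23,"twist": -35,"jaw": 4}

```text
clock: 15.65
eef_pos: [0.6084, 0.1445, 0.0689]
tool_rot: [-0.572, 0.415, 0.577, 0.41]
ft_force: [-3.7, -0.4, 1.4]
grip_width: 0.042
```

```bash
python3 look.py s17 wrist side
```

```text
15.65 [0.6084 0.1445 0.0689] F [-3.67 -0.38  1.43] T [ 0.136  0.649 -0.086] jaw az 108.64315952029008 w 0.04198354614330868 j [ 2.33e-01  6.00e-01  1.19e-01  1.10e+00  1.00e-03 -9.30e-02]
tilt [-0.0097 -0.0015 -1.    ]
```

View pics/s17side.png

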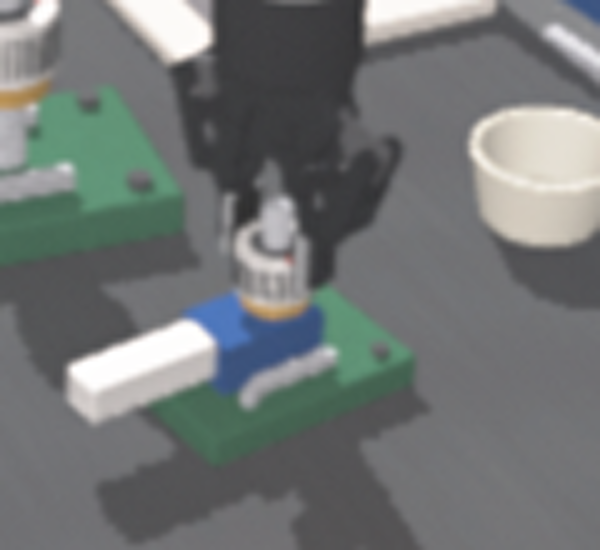

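View pics/s17wrist.png

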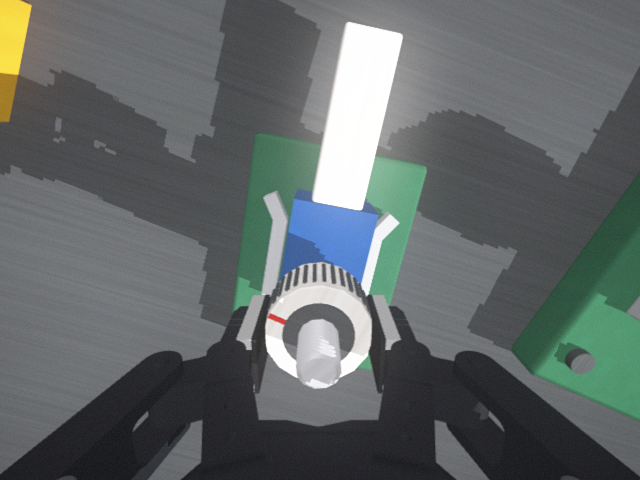

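Call:
step_arm:
  series:
    - {"x": 0,"y": 0,"z": -0.03,"twist": -5,"jaw": 4}
    - {"x": 0,"y": 0,"z": -0.07,"twist": -10,"jaw": 4}
    - {"x": 0,"y": 0,"z": -0.1,"twist": -15,"jaw": 4}
    - {"x": 0,"y": 0,"z": -0.1,"twist": -15,"jaw": 4}

```text
clock: 16.08
eef_pos: [0.6084, 0.1447, 0.0679]
tool_rot: [-0.514, 0.485, 0.519, 0.481]
ft_force: [-2.3, 0.2, 2.5]
grip_width: 0.0421
```

```bash
python3 look.py s18
```

```text
16.0833 [0.6084 0.1447 0.0679] F [-2.34  0.23  2.5 ] T [ 0.249  0.603 -0.115] jaw az 93.87244675986096 w 0.04209808792620046 j [0.232 0.601 0.117 1.097 0.004 0.164]
tilt [-0.0098  0.0013 -1.    ]
```

Call:
step_arm:
  series:
    - {"x": 0,"y": 0,"z": -0.03,"twist": -5,"jaw": 4}
    - {"x": 0,"y": 0,"z": -0.07,"twist": -10,"jaw": 4}
    - {"x": 0,"y": 0,"z": -0.1,"twist": -15,"jaw": 4}
    - {"x": 0,"y": 0,"z": -0.1,"twist": -15,"jaw": 4}

```text
clock: 16.42
eef_pos: [0.6084, 0.1449, 0.0669]
tool_rot: [-0.447, 0.547, 0.453, 0.544]
ft_force: [-3.0, 0.8, 1.9]
grip_width: 0.0423
```

```bash
python3 look.py s19 wrist
cat > rod.py <<'E'
from h import *
import sys
# rod top height above collar top from the wrist camera
for a in sys.argv[1:]:
    f=np.load(a+"wrist.npz");p,d=f["p"],f["d"];c=wcam(f);C=cloud(c,d)
    S=np.array([.609,.1448]);D=np.hypot(*(C[...,:2]-S).transpose(2,0,1))
    r=C[(D<.007)&(C[...,2]>.09)&(C[...,2]<.135)][:,2]
    t=C[(D<.021)&(D>.013)&(C[...,2]>.07)&(C[...,2]<.102)][:,2]
    h,e=np.histogram(r,np.arange(.09,.135,.0005));zr=e[h.argmax()];
    h2,e2=np.histogram(t,np.arange(.07,.102,.0005));zt=e2[h2.argmax()]
    print(a,"rod",len(r),zr.round(4),np.median(r[abs(r-zr)<.0015]).round(5),np.percentile(r,95).round(5),"collar",zt.round(4),np.median(t[abs(t-zt)<.0015]).round(5))
E
python3 rod.py s11 s13 s15 s16 s17 s19
```

```text
16.4167 [0.6084 0.1449 0.0669] F [-3.01  0.82  1.87] T [ 0.198  0.557 -0.026] jaw az 79.04219749939907 w 0.042258665544822265 j [0.231 0.601 0.114 1.092 0.006 0.422]
tilt [-0.0091  0.0042 -0.9999]
s11 rod 399 0.112 0.11201 0.11286 collar 0.0965 0.09669
s13 rod 1589 0.108 0.10839 0.10925 collar 0.093 0.09309
s15 rod 1304 0.1095 0.10962 0.11052 collar 0.094 0.09421
s16 rod 1423 0.1095 0.1096 0.11053 collar 0.092 0.09219
s17 rod 1686 0.1095 0.10961 0.11045 collar 0.087 0.08723
s19 rod 1738 0.1095 0.10959 0.11047 collar 0.085 0.08524
```

Call:
step_arm:
  series:
    - {"x": 0,"y": 0,"z": -0.03,"twist": -5,"jaw": 4}
    - {"x": 0,"y": 0,"z": -0.07,"twist": -10,"jaw": 4}
    - {"x": 0,"y": 0,"z": -0.07,"twist": -10,"jaw": 4}

```text
clock: 16.72
eef_pos: [0.6085, 0.145, 0.0664]
tool_rot: [-0.399, 0.583, 0.406, 0.58]
ft_force: [-3.1, 0.3, 3.0]
grip_width: 0.0418
```

```bash
python3 look.py s20 wrist; python3 rod.py s20
```

```text
16.7167 [0.6085 0.145  0.0664] F [-3.13  0.27  3.02] T [ 0.19   0.65  -0.026] jaw az 69.33141761413341 w 0.04184722339176788 j [0.23  0.6   0.112 1.089 0.008 0.591]
tilt [-0.008   0.0059 -1.    ]
s20 rod 1808 0.1095 0.10963 0.11047 collar 0.0845 0.08473
```

Call:
step_arm:
  series:
    - {"x": 0,"y": 0,"z": -0.03,"twist": -5,"jaw": 4}
    - {"x": 0,"y": 0,"z": -0.07,"twist": -10,"jaw": 4}
    - {"x": 0,"y": 0,"z": -0.07,"twist": -10,"jaw": 4}

```text
clock: 17.02
eef_pos: [0.6086, 0.1452, 0.0664]
tool_rot: [-0.348, 0.614, 0.355, 0.613]
ft_force: [-4.5, 0.1, 4.2]
grip_width: 0.0423
```

```bash
python3 look.py s21 wrist; python3 rod.py s21
```

```text
17.0167 [0.6086 0.1452 0.0664] F [-4.51  0.08  4.19] T [ 0.207  0.776 -0.069] jaw az 59.58617951765115 w 0.04231119155101509 j [0.23  0.599 0.11  1.086 0.009 0.761]
tilt [-0.0063  0.0076 -1.    ]
s21 rod 1876 0.11 0.11015 0.11096 collar 0.0845 0.08471
```

Call:
step_arm:
  series:
    - {"x": -0.05,"y": 0,"z": 0.03,"twist": -5,"jaw": 4}
    - {"x": -0.05,"y": 0,"z": 0.03,"twist": -10,"jaw": 4}
    - {"x": -0.05,"y": 0,"z": 0.03,"twist": -15,"jaw": 4}
    - {"x": -0.05,"y": 0,"z": 0.03,"twist": -15,"jaw": 4}

```text
clock: 17.4
eef_pos: [0.6086, 0.1453, 0.0664]
tool_rot: [-0.266, 0.653, 0.273, 0.654]
ft_force: [-0.2, 1.3, -0.4]
grip_width: 0.0418
```

```bash
python3 look.py s22 wrist; python3 rod.py s22
```

```text
17.4 [0.6086 0.1453 0.0664] F [-0.24  1.35 -0.44] T [ 0.243  0.129 -0.111] jaw az 44.832130810971165 w 0.04183101324626979 j [0.23  0.597 0.106 1.081 0.01  1.018]
tilt [-0.0032  0.0091 -1.    ]
s22 rod 1951 0.111 0.11104 0.11183 collar 0.0845 0.0847
```

Call:
step_arm:
  series:
    - {"x": 0,"y": 0,"z": 0,"twist": -5,"jaw": 4}
    - {"x": 0,"y": 0,"z": 0,"twist": -9,"jaw": 4}
    - {"x": 0,"y": 0,"z": 0,"twist": -9,"jaw": 4}
    - {"x": 0,"y": 0,"z": 0,"twist": -9,"jaw": 4}

```text
clock: 17.78
eef_pos: [0.6087, 0.1454, 0.0664]
tool_rot: [-0.216, 0.672, 0.223, 0.673]
ft_force: [-2.0, 0.8, 0.5]
grip_width: 0.0424
```

```bash
python3 look.py s23 wrist; python3 rod.py s23
```

```text
17.7833 [0.6087 0.1454 0.0664] F [-2.03  0.81  0.46] T [ 0.297  0.338 -0.06 ] jaw az 36.19535584153175 w 0.04236151925926314 j [0.23  0.596 0.104 1.078 0.01  1.169]
tilt [-0.0016  0.0096 -1.    ]
s23 rod 1976 0.1115 0.11157 0.11233 collar 0.0845 0.08469
```

Call:
step_arm:
  series:
    - {"x": 0,"y": 0,"z": 0,"twist": 0,"jaw": 4.6}
    - {"x": 0,"y": 0,"z": 0,"twist": 0,"jaw": 5.2}
    - {"x": 0,"y": 0,"z": 0,"twist": 0,"jaw": 6}
    - {"x": 0,"y": 0,"z": 0,"twist": 0,"jaw": 7}
    - {"x": 0,"y": 0,"z": 0,"twist": 0,"jaw": 7}
    - {"x": 0,"y": 0,"z": 0,"twist": 0,"jaw": 7}

```text
clock: 18.33
eef_pos: [0.6089, 0.1453, 0.0665]
tool_rot: [-0.216, 0.672, 0.223, 0.673]
ft_force: [-0.5, 0.6, -0.4]
grip_width: 0.0701
```

```bash
python3 look.py s24 wrist; python3 rod.py s24
```

```text
18.3333 [0.6089 0.1453 0.0665] F [-0.53  0.59 -0.36] T [-0.    -0.011  0.045] jaw az 36.16909242788668 w 0.07010049058072851 j [0.23  0.596 0.104 1.078 0.01  1.169]
tilt [-0.0012  0.0096 -1.    ]
s24 rod 1963 0.1115 0.11152 0.11231 collar 0.0845 0.08469
```

View pics/s24wrist.png

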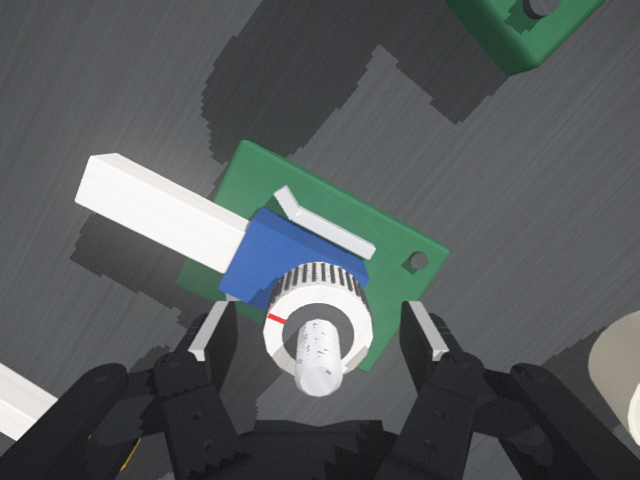

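Call:
step_arm:
  series:
    - {"x": 0,"y": 0,"z": 1,"twist": 0,"jaw": 7}
    - {"x": 0,"y": 0,"z": 3,"twist": 0,"jaw": 7}
    - {"x": 0,"y": 0,"z": 6,"twist": 0,"jaw": 7}
    - {"x": 0,"y": 0,"z": 9,"twist": 0,"jaw": 7}
    - {"x": 0,"y": 0,"z": 12,"twist": 0,"jaw": 7}
    - {"x": 0,"y": 0,"z": 14,"twist": 0,"jaw": 7}
    - {"x": -3,"y": 0,"z": 14,"twist": 0,"jaw": 7}
    - {"x": -6,"y": 0,"z": 14,"twist": 0,"jaw": 7}
    - {"x": -8,"y": 0,"z": 14,"twist": 0,"jaw": 7}
    - {"x": -8,"y": 0,"z": 14,"twist": 0,"jaw": 7}

```text
clock: 19.22
eef_pos: [0.5251, 0.1452, 0.2078]
tool_rot: [-0.216, 0.672, 0.223, 0.672]
ft_force: [-0.3, 0.2, -0.5]
grip_width: 0.07
```

Call:
step_arm:
  series:
    - {"x": 0,"y": 0,"z": 0,"twist": 0,"jaw": 7}
    - {"x": 0,"y": 0,"z": 0,"twist": 0,"jaw": 7}

```text
clock: 19.38
eef_pos: [0.5255, 0.1453, 0.209]
tool_rot: [-0.217, 0.671, 0.223, 0.673]
ft_force: [-0.5, 0.5, 0.5]
grip_width: 0.0704
```

```bash
python3 look.py s25 scene side wrist; python3 gauge.py s25 scene side; python3 col.py s25 scene side
```

```text
19.3833 [0.5255 0.1453 0.209 ] F [-0.49  0.49  0.52] T [-0.011  0.056  0.035] jaw az 36.2505122548641 w 0.07041596828527803 j [0.264 0.339 0.082 1.312 0.01  1.202]
tilt [-0.0013  0.0099 -1.    ]
scene 60 x [-0.0425  0.0211] y [-0.0188  0.0205] rect [-1.0500e-02  6.0000e-04  6.4400e-02  3.9000e-02  1.4815e+00] z 0.049 slopes deg [-0.38  0.24]
side 114 x [-0.0435  0.012 ] y [-0.0229  0.02  ] rect [-1.38000e-02 -2.00000e-03  4.43000e-02  6.05000e-02  8.54286e+01] z 0.0484 slopes deg [-0.49  1.37]
scene top 0.0855 0.0853 ctr 0.6107 0.1448 0.0233
  rod top [0.1093 0.1126 0.1144] ctr [0.6112 0.1446] 134
  brass 2 [0.051  0.0511 0.0513 0.0516 0.0516]
side top 0.0836 0.0836 ctr 0.6068 0.1427 0.0241
  rod top [0.103  0.1112 0.1127] ctr [0.6075 0.1433] 60
  brass 20 [0.0471 0.0504 0.0533 0.0568 0.0588]
```

View pics/s25scene.png

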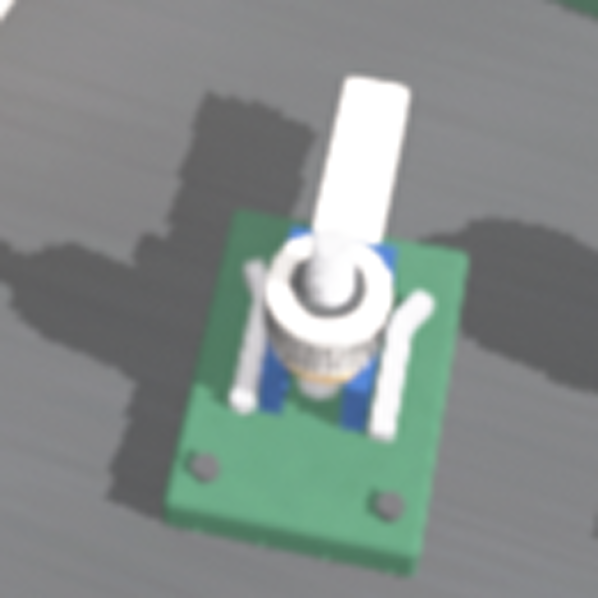

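View pics/s25side.png

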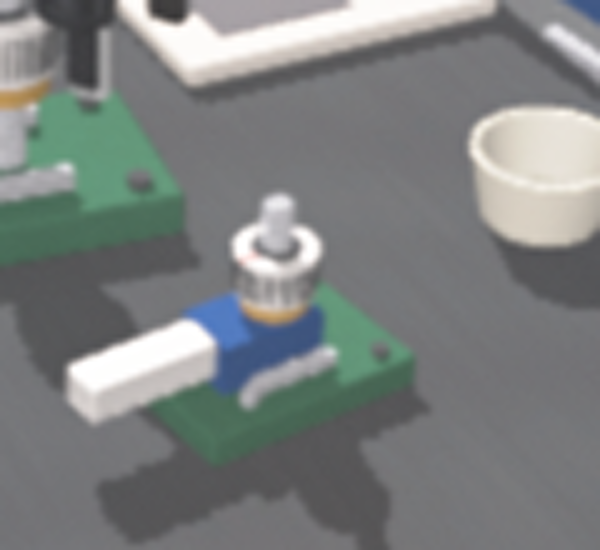

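Run:
```python
from h import *
# gauge displacement between s10/s11 and s25: phase correlation of tip/handle patches
for n,boxes in(("scene",[(352,345,388,366),(366,280,394,320)]),("side",[(292,212,325,238)])):
    a=np.load("s11"+n+".npz")["p"];b=np.load("s25"+n+".npz")["p"]
    for x0,y0,x1,y1 in boxes:
        A,B=[cv2.cvtColor(i[y0:y1,x0:x1],cv2.COLOR_RGB2GRAY).astype(np.float32) for i in(a,b)]
        print(n,(x0,y0),cv2.phaseCorrelate(A,B,cv2.createHanningWindow(A.shape[::-1],cv2.CV_32F)),abs(A-B).mean())
c=cam("scene")
print(proj(c,[[.49,.13,.05],[.50,.13,.05]]))
for s in("s9","s10","s11","s25"):
    f=np.load(s+"scene.npz");C=cloud(c,f["d"]);p=f["p"]
    hsv=cv2.cvtColor(p,cv2.COLOR_RGB2HSV)
    S=np.array([.608,.1445]);an=np.radians(7.5);L=(C[...,:2]-S)@np.array([[np.cos(an),np.sin(an)],[-np.sin(an),np.cos(an)]]).T
    m=(hsv[...,1]<60)&(abs(C[...,2]-.049)<.004)&(L[...,0]<-.05)&(L[...,0]>-.15)&(abs(L[...,1])<.025)
    q=L[m];print(s,len(q),"handle x",np.percentile(q[:,0],[0,2,50,98]).round(4),"yc",np.median(q[:,1]).round(4))
```

```text
scene (352, 345) ((0.22806181402338765, 0.02172297078888441), 0.8750891001136215) 5.7063494
scene (366, 280) ((-0.03412893483391244, -0.03693612991624562), 0.9932351217667261) 1.2919643
side (292, 212) ((0.021573850402866412, 0.4703898438332441), 1.0059169464641147) 0.495338
[[382.13446118 287.12702286]
 [380.5307551  291.24191583]]
s9 429 handle x [-0.1178 -0.1146 -0.0807 -0.0515] yc -0.0006
s10 409 handle x [-0.1185 -0.1146 -0.0829 -0.0514] yc -0.0005
s11 411 handle x [-0.1177 -0.1151 -0.082  -0.0514] yc -0.0004
s25 413 handle x [-0.1188 -0.115  -0.0817 -0.0513] yc -0.0004
```

View pics/s25wrist.png

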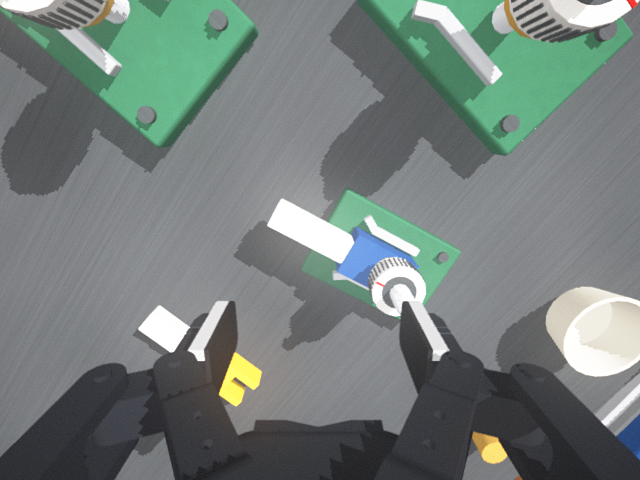

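Run:
```python
from h import *
an=np.radians(7.5);R=np.array([[np.cos(an),np.sin(an)],[-np.sin(an),np.cos(an)]])
for s in("s11","s25"):
    f=np.load(s+"wrist.npz");c=wcam(f);p=f["p"];C=cloud(c,f["d"]);hsv=cv2.cvtColor(p,cv2.COLOR_RGB2HSV)
    L=(C[...,:2]-np.array([.609,.1448]))@R.T
    m=(hsv[...,1]<60)&(abs(C[...,2]-.0495)<.004)&(abs(L[...,1])<.025)&(L[...,0]<-.04)&(L[...,0]>-.14)
    (hx,hy),w,a=cv2.minAreaRect(C[m][:,:2].astype(np.float32));print(s,"handle",hx,hy,w,a)
    D=np.hypot(L[...,0],L[...,1]);top=.0967 if s=="s11" else .0872
    t=C[(D<.027)&(abs(C[...,2]-top)<.0025)];(cx,cy),r=cv2.minEnclosingCircle(t[:,:2].astype(np.float32))
    v=R@(np.array([hx,hy])-np.array([cx,cy]));print("  collar",cx,cy,r,np.median(t[:,2]),"handle centre rel collar (want -82.5):",v)
```

```text
s11 handle 0.5299223065376282 0.1348544955253601 (0.0757504478096962, 0.02419562079012394) 7.3191986083984375
  collar 0.6114240288734436 0.1458773910999298 0.02267729490995407 0.09684683452236836 handle centre rel collar (want -82.5): [-0.08224324 -0.00029048]
s25 handle 0.5275461673736572 0.13381589949131012 (0.07521456480026245, 0.024509288370609283) 7.318727016448975
  collar 0.6085571050643921 0.14510402083396912 0.022014034911990166 0.08570397083222087 handle centre rel collar (want -82.5): [-0.08179127 -0.0006175 ]
```

Handle centre sits 82 mm from the rod axis against a nominal 82.5, so the gauge is home. Handing the job in.

```bash
python3 -c "
from workcell import bot
print(bot.job_done())"
```

```text
the job is handed in; nothing more can be done
None
```

The blue gauge is home in the smallest stand, and the collar is left nipped on it with the rod drawn up about 1.9 mm. I handed the job in at about 19.6 s of the 72 s limit.

**What I did:** I gripped the blue gauge by its handle and slid it between the rails until it met the rod, which pushed back with about 5 N. I then seated it on the foot and let go. I spun the collar down about 177° in small steps. The gripper's downward push on it at contact was about 4 N, and I eased that off before the final turns. Then I opened the fingers and backed the arm clear.

**Last checks:**
- **Gauge home:** the handle centre measured 82 mm from the rod axis against 82.5 mm nominal, with under 0.4 mm sideways after seating and about 0.6 mm at the end. The gauge did not move noticeably while the collar was turned.
- **Nip:** the collar stopped sinking at about the ring's contact height. After release the rod had risen 1.9 mm (1.95 mm just before letting go).
- **Other gauges:** I never touched the yellow and red gauges. The last wrist picture shows part of the yellow one; I did not measure either again at the end.

**Disagreements:** the scene and side cameras differed by about 4–5 mm in absolute position. I therefore used wrist-camera measurements and contact forces for the final positions. Near the end the front-edge estimate of the gauge in the scene camera shifted by about 0.6 mm. The handle and an image comparison showed no such movement, so I put it down to fewer visible pixels.

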